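# Fit batteries to a bench analyser from a flap magazine

### The arm

A 6-joint arm with a two-finger parallel gripper is mounted at the origin on the work surface. World frame = base frame: x ahead of the robot, y to its left, z up, the work surface at z = 0. Lengths are in m, angles in rad, forces in N, time in s.
With the tool pointing down it reaches from about 0.375 to 0.9 m from the base axis. Payload 3.1 kg.
Tool frame: the origin (TCP) lies on the centre line of the jaws, within the pads' length; the fingertips stand 14 mm ahead of it and the grasp point (between the pads) lies 5 mm behind it; y points along the fingers, z is the direction in which the jaws open and shut, and the axes are right-handed (so a half turn about y gives the same grasp; the last joint's range is limited). The gripper opens to 87 mm and grips with 3 to 60 N. Pads are 19 mm wide; open, the fingers measure 117 mm over their backs; the gripper's body (75 mm by 190 mm) begins 51 mm behind the grasp point.
Start: joints at [-1.347, 0.527, 1.433, -0, 1.181, -0.178], TCP at [0.244, -0.575, 0.237] pointing down, gripper open.
Joint ranges: [-3.08, 3.08], [-0.75, 2.2], [0.22, 2.44], [-1.43, 4.57], [0, 2.65], [-2.85, 2.85]. Speed limits (rad/s): [2.79, 2.79, 3.14, 3.14, 3.14, 3.14].

### API

Orientations are given as a unit quaternion [x, y, z, w].
In Python, from rig import robot, vision gives the robot as it stands.
- The arm moves only by the shell command python3 -m crank 'ROWS' [FORCE]. ROWS is JSON, a list of rows, each a list of 7 numbers: the shift along the tool's x, y, z as a fraction of full scale, then the turn, a rotation vector about the tool's x, y, z as a fraction of full scale, then the gripper command: -1 is shut, 1 is fully open, values between are in proportion. In form: [[x, y, z, wx, wy, wz, grip], ...]. A call has 1 to 10 rows; each row is the pose to reach, as a shift and turn from the pose commanded when the call began, along the tool's axes at that moment, turning the shorter way round; what a row does not reach only later rows make up. Full scale, the value 1, is 50 cm for a shift and pi rad for a turn. A row lasts 1/8 s, in which the tool goes at most 62.5 mm and 10.7 degrees, less where a joint would pass 70% of its speed; a pose out of reach is approached as far as the arm can. A call with a number of a shift or a turn outside -1 to 1 is refused whole. A call with a gripper value outside its range is refused whole. The fingers move at their own pace and stop on an object; FORCE is the grip in N (left out, the last holds). Time passes only in rows, so rows that repeat a pose let the fingers close. It gives the time, the measured TCP pose, the force and the opening at its end, in the units of the state.
- robot.get_obs(): the state, without advancing time (a new reading comes with each control period).
- vision.camera(name): name is "scene" or "side" or "wrist"; returns the picture (480x640x3 uint8, blue, green, red); there is no depth.
- vision.camera_info(name): a dict with "vfov" (degrees; the focal length in pixels is half the picture's height over the tangent of half this angle, whatever the lens; pixels are square), "cx", "cy" (the principal point, pixels), "k1" (the pictures are not rectified: a ray, as slopes to the right and down, at radius r is drawn at 1 + k1 r^2 times it, then the intrinsics apply), "world_from_camera" (4x4, takes a point from camera to world coordinates); the wrist camera has in their place "tool_from_camera" (4x4, takes a point from camera to tool coordinates, whose origin is the TCP and whose axes are the tool frame's). Camera axes: x right, y up, looking along -z (the intrinsics and any distortion apply to the point x, -y, -z); pixel columns grow to the right and rows downward; lengths in m; the calibration is good to about 2 mm. A picture is of the moment at which its call begins: read the wrist's pose just before it. camera_info takes no time and is no camera call.
- robot.hand_in(): hands the job in, once; it reports no verdict.
The state is a dict: "time": time; "q": joint angles; "joint_velocities": joint speeds; "joint_torque": joint torques, N m; "position": TCP position; "tool_rot": TCP orientation; "ft_force": force on the tool from outside, world axes, zero at the start; "moment": the same for the moment, N m; "grip_width": finger opening in m.
Only numpy, scipy, OpenCV 4.12 (cv2) and the standard library are available. Lean on these libraries where they do the work, as an engineer would, in place of code of your own. Each camera call takes 0.05 s, during which the arm holds its last target.

### The job

Get the analyser ready for field work. Move every spent battery pack from the teal mat into the metal tray; push the analyser's snap tab inward so that its battery cover pops up, lift the cover off and lay it flat, handle up, in the middle of the mat. Then put one fresh pack, reached through the sprung flap of the magazine, fully home in each bay that is still empty, leaving the packs already fitted where they are, fresh packs that are not needed in the magazine and the other things on the bench undisturbed.

Things in the scene. Friction and masses are not known exactly. Their poses are not given: they have to be found in the camera images.
- analyser: portable analyser lying face down, fixed, grey with blue corners, 255 (local x, -135 to +120) x 204 (y) x 74 mm high; origin on its underside. Its battery compartment opens upward and is hidden at first by the cover. Inside: x -95..105, y -86..86 mm, floor 20 mm up, four bays 98 x 52 mm between ribs that reach 29 mm up
- bays (a point): middle of the compartment, 40 mm above the bench, axes as the analyser's. A pack home in its bay has its long axis along local x and its centre at local (+51 or -51, +38 or -38, 0) mm from this point
- tab (a joint): angle of the black snap tab (rad, 0 at rest): a springy upright tongue 24 mm wide, 5 mm thick, at the analyser's -x end, standing through the cover's slot to 109 mm above the bench. Pushed near its top along the analyser's local +x (inward) it bends about a line 47 mm above the bench; lets the cover go at about 0.25 rad (14 mm of travel at the top, 4 to 10 N); stop 0.42; springs back
- tab_push (a point): point on the outer (-x) face of the tab where it is best pushed, 102 mm above the bench at rest; keep fingertips above 90 mm there, since the cover's edge rises to 86 mm when released
- lifter (a joint): travel of the sprung lifter under the cover's tab end (m): 0 with the cover latched, 0.014 when the hook has let go and that end of the cover has popped up (it stays up)
- cover_grip (a point): on the cover's handle rib, 21 mm above the cover's underside (mid-plate). Cover: white plate 232 (x) x 180 (y) x 6 mm, 0.3 kg, slot for the tab near its -x end, upright rib in its middle 74 mm long (x), 16 wide (y), top 36 mm above the underside. Latched, this point is 87 mm above the bench; popped up, about 7 mm higher and tilted 4 degrees. Lifts straight up, clear of the tab after 45 mm
- mat: teal bench mat, fixed, 360 (x) x 240 (y) x 3 mm, origin at the centre of its underside
- magazine: grey battery magazine, fixed, 296 (x) x 146 (y) x 78 mm high, origin on its underside. Three packs in a row, long axis along local x, centres at x -94, 0, +94 mm, y 0, 28 mm up; end walls 62 mm, walls between packs 30 mm, rails 18 mm high. The mouth (280 x 130 mm) is closed by a flap: two clear sprung leaves hinged along its long sides (y +65 and -65 mm) at 77 mm height, a 26 mm gap between them
- leaf_a (a joint): angle of the +y leaf (52 mm wide, 3 thick; rad): 0 closed, up to 1.5 swung down into the magazine. Opens only inward, pushed by the fingers from above (2 to 5 N each), and springs shut when left. Fingers hold both leaves open while they grip a pack across local y and draw it straight up; over their backs they should measure under 120 mm along y on the way in
- leaf_b (a joint): the same for the -y leaf
- tray: bare metal open tray for spent packs, fixed, 260 (x) x 132 (y) x 45 mm high, walls and floor 5 mm, origin on its underside
- fresh1_c (a point): fresh pack, in the magazine at the start: a dark plastic battery brick 80 x 40 x 40 mm (long axis = local x, square section, any of its four long faces may be down), 0.16 kg; this point is its centre
- fresh2_c (a point): fresh pack, in the magazine at the start: a dark plastic battery brick 80 x 40 x 40 mm (long axis = local x, square section, any of its four long faces may be down), 0.16 kg; this point is its centre
- fresh3_c (a point): fresh pack, in the magazine at the start: a dark plastic battery brick 80 x 40 x 40 mm (long axis = local x, square section, any of its four long faces may be down), 0.16 kg; this point is its centre
- spent1_c (a point): spent pack lying on the mat at the start, 2 or 3 of them present: a dark plastic battery brick 80 x 40 x 40 mm (long axis = local x, square section, any of its four long faces may be down), 0.16 kg; this point is its centre
- spent2_c (a point): spent pack lying on the mat at the start, 2 or 3 of them present: a dark plastic battery brick 80 x 40 x 40 mm (long axis = local x, square section, any of its four long faces may be down), 0.16 kg; this point is its centre
- spent3_c (a point): spent pack lying on the mat at the start, 2 or 3 of them present: a dark plastic battery brick 80 x 40 x 40 mm (long axis = local x, square section, any of its four long faces may be down), 0.16 kg; this point is its centre
- old1_c (a point): good pack already in a bay of the analyser under the cover, 1 or 2 of four present, to be left there: a dark plastic battery brick 80 x 40 x 40 mm (long axis = local x, square section, any of its four long faces may be down), 0.16 kg; this point is its centre
- old2_c (a point): good pack already in a bay of the analyser under the cover, 1 or 2 of four present, to be left there: a dark plastic battery brick 80 x 40 x 40 mm (long axis = local x, square section, any of its four long faces may be down), 0.16 kg; this point is its centre
- old3_c (a point): good pack already in a bay of the analyser under the cover, 1 or 2 of four present, to be left there: a dark plastic battery brick 80 x 40 x 40 mm (long axis = local x, square section, any of its four long faces may be down), 0.16 kg; this point is its centre
- old4_c (a point): good pack already in a bay of the analyser under the cover, 1 or 2 of four present, to be left there: a dark plastic battery brick 80 x 40 x 40 mm (long axis = local x, square section, any of its four long faces may be down), 0.16 kg; this point is its centre
- mug: white mug on the bench (bystander), 90 mm high
- driver: screwdriver on the bench (bystander)
- spool: grey spool on the bench (bystander), 64 mm across, 40 mm high
Not all that is in view belongs to the job. Leave any blue or purple look-alike of the part that bears spent1_c alone.

How it is judged:
By the outcome, as a careful person would: the job done as asked, in the order asked, and still so for the second after the job is handed in, with the robot touching nothing.
Of spent1, spent2, spent3 only 2 to 3 are there at a start; the rules pass over those that are not, and their reading is None.
Of old1, old2, old3, old4 only 1 to 2 are there at a start; the rules pass over those that are not, and their reading is None.
At some moment in a run one of spent1, spent2, spent3 may be knocked a few centimetres aside while the robot is not near it.
Once in a run the grip may slacken for a moment while it holds something.
It also fails if it takes over 210 s, if anything falls off the work surface, if the arm or the gripper's body presses on something with over 40 N, if the wrist force passes 120 N, or if a joint passes its speed limit or range.

## Working session

There is one attempt and no reset: what is moved stays moved. The work goes in short steps, Python scripts to look and compute and a shell command to move; the robot and the scene stay as the last step left them, time stands still between calls to the robot, and variables do not carry over. Pictures are saved under pics/ and viewed, and the job is handed in when it is done.

```bash
ls; mkdir -p pics; python3 - <<'E'
from rig import robot, vision
import cv2
print(robot.get_obs())
for n in ["scene","side","wrist"]:
    i=vision.camera_info(n); print(n,i)
    cv2.imwrite(f"pics/{n}0.png",vision.camera(n))
E
```

```text
pics
{'time': 0.0, 'q': array([-1.34747138e+00,  5.28461173e-01,  1.43389574e+00,  3.19256535e-05,
        1.18139236e+00, -1.78491472e-01]), 'joint_velocities': array([-2.09771588e-03,  8.83394980e-04, -1.11721449e-03,  6.83920265e-05,
       -9.66704318e-05,  2.67333865e-04]), 'joint_torque': array([-5.29812842e-04, -4.40039062e+01, -1.76592278e+01,  6.31661760e-02,
        5.79477358e-02, -1.60171389e-04]), 'position': array([ 0.2443148 , -0.57451187,  0.23557676]), 'tool_rot': array([-0.14111214,  0.69364683, -0.69212178,  0.14109882]), 'ft_force': array([-0.57563005,  0.61539025,  0.74343826]), 'moment': array([-0.01546288,  0.00369724,  0.0536185 ]), 'grip_width': 0.08711139537342606}
scene {'vfov': 51.410247730477856, 'cx': 319.9433990569073, 'cy': 232.68397143929195, 'k1': -0.09120519282327041, 'world_from_camera': array([[ 0.81276575, -0.50090661,  0.29749689,  0.83616327],
       [ 0.58256967,  0.70311501, -0.40772768, -0.48968874],
       [-0.00494103,  0.50469976,  0.8632808 ,  1.13771193],
       [ 0.        ,  0.        ,  0.        ,  1.        ]])}
side {'vfov': 46.330886147695914, 'cx': 318.6757908772407, 'cy': 240.1383554664242, 'k1': -0.07057743266797371, 'world_from_camera': array([[-0.97691345,  0.12549405, -0.17289114,  0.24926122],
       [-0.21326648, -0.62041104,  0.75472349,  0.96891287],
       [-0.01255026,  0.77417142,  0.63285156,  0.87750445],
       [ 0.        ,  0.        ,  0.        ,  1.        ]])}
wrist {'vfov': 71.27710942341801, 'cx': 318.09302831133215, 'cy': 242.63068438796296, 'k1': -0.030218291502416093, 'tool_from_camera': array([[-6.44304468e-04, -9.52718166e-01, -3.03854703e-01,
        -8.38219648e-02],
       [-1.52654687e-04,  3.03854856e-01, -9.52718323e-01,
        -1.47080830e-01],
       [ 9.99999781e-01, -5.67455827e-04, -3.41211935e-04,
         3.85684931e-04],
       [ 0.00000000e+00,  0.00000000e+00,  0.00000000e+00,
         1.00000000e+00]])}
```

View pics/scene0.png

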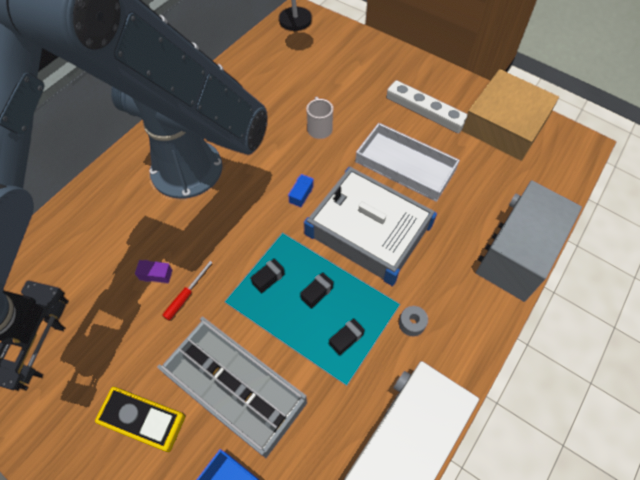

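View pics/side0.png

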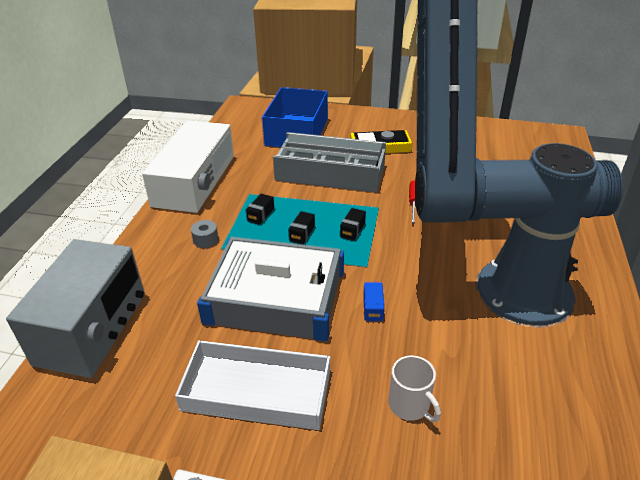

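View pics/wrist0.png

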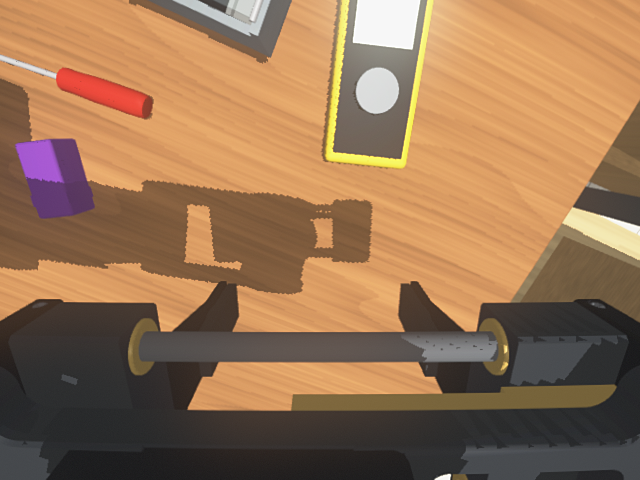

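```bash
cat > h.py <<'E'
import numpy as np, cv2, json
from scipy.spatial.transform import Rotation as R
from rig import robot, vision
def K(n):
    i=vision.camera_info(n); f=240/np.tan(np.radians(i["vfov"])/2)
    return np.array([[f,0,i["cx"]],[0,f,i["cy"]],[0,0,1.]]),np.array([i["k1"],0,0,0.])
def T(n,obs=None):
    i=vision.camera_info(n)
    if n!="wrist": return i["world_from_camera"]
    o=obs or robot.get_obs(); W=np.eye(4); W[:3,:3]=R.from_quat(o["tool_rot"]).as_matrix(); W[:3,3]=o["position"]
    return W@i["tool_from_camera"]
def rays(n,px,Tm=None):
    k,d=K(n); u=cv2.undistortPoints(np.array(px,float).reshape(-1,1,2),k,d).reshape(-1,2)
    Tm=T(n) if Tm is None else Tm
    v=np.c_[u[:,0],-u[:,1],-np.ones(len(u))]@Tm[:3,:3].T
    return Tm[:3,3],v
def onz(n,px,z,Tm=None):
    c,v=rays(n,px,Tm); return c+v*((z-c[2])/v[:,2])[:,None]
def proj(n,P,Tm=None):
    Tm=T(n) if Tm is None else Tm; k,d=K(n)
    p=(np.array(P,float).reshape(-1,3)-Tm[:3,3])@Tm[:3,:3]; p=p*[1,-1,-1]
    return cv2.projectPoints(p.reshape(-1,1,3),np.zeros(3),np.zeros(3),k,d)[0].reshape(-1,2)
def tri(p1,p2,n1="scene",n2="side"):
    a,u=rays(n1,[p1]);b,v=rays(n2,[p2]);u=u[0]/np.linalg.norm(u[0]);v=v[0]/np.linalg.norm(v[0])
    s=np.linalg.lstsq(np.c_[u,-v],b-a,rcond=None)[0]; x,y=a+s[0]*u,b+s[1]*v
    return (x+y)/2,np.linalg.norm(x-y)
def qdown(ang): # jaw axis (tool z) at world angle ang about z; tool y down
    z=np.array([np.cos(ang),np.sin(ang),0]); y=np.array([0,0,-1.]); x=np.cross(y,z)
    return R.from_matrix(np.c_[x,y,z])
def rel(p,ang,start=None):
    """row numbers to go from commanded pose to (p, jaw angle ang)"""
    o=robot.get_obs(); p0,r0=(o["position"],R.from_quat(o["tool_rot"])) if start is None else (np.array(start[0]),qdown(start[1]))
    best=None
    for a in (ang,ang+np.pi):
        rv=(r0.inv()*qdown(a)).as_rotvec()
        if best is None or np.linalg.norm(rv)<np.linalg.norm(best): best=rv
    d=r0.inv().apply(np.array(p)-p0)
    return np.round(np.r_[d/0.5,best/np.pi],4)
def st():
    o=robot.get_obs(); z=R.from_quat(o["tool_rot"]).as_matrix()
    print("t",round(o["time"],2),"p",np.round(o["position"],4),"jaw",round(float(np.arctan2(z[1,2],z[0,2])),4),"ydir",np.round(z[:,1],3),"F",np.round(o["ft_force"],1),"w",round(o["grip_width"],4),"q6",round(o["q"][5],2))
def crop(n,x0,y0,x1,y1,s,out,img=None):
    im=vision.camera(n) if img is None else img
    cv2.imwrite(out,cv2.resize(im[y0:y1,x0:x1],None,fx=s,fy=s,interpolation=cv2.INTER_CUBIC))
E
python3 - <<'E'
from h import *
st()
im=cv2.imread("pics/scene0.png"); crop("scene",290,110,490,290,4,"pics/c1.png",im); crop("scene",150,220,430,460,2.8,"pics/c2.png",im)
im=cv2.imread("pics/side0.png"); crop("side",170,200,400,430,2.6,"pics/c3.png",im); crop("side",210,120,430,270,3.6,"pics/c4.png",im)
E
```

```text
t 0.15 p [ 0.2443 -0.5747  0.2358] jaw -1.169 ydir [-0.     0.002 -1.   ] F [ 0.   0.6 -0.2] w 0.0873 q6 -0.18
```

View pics/c1.png

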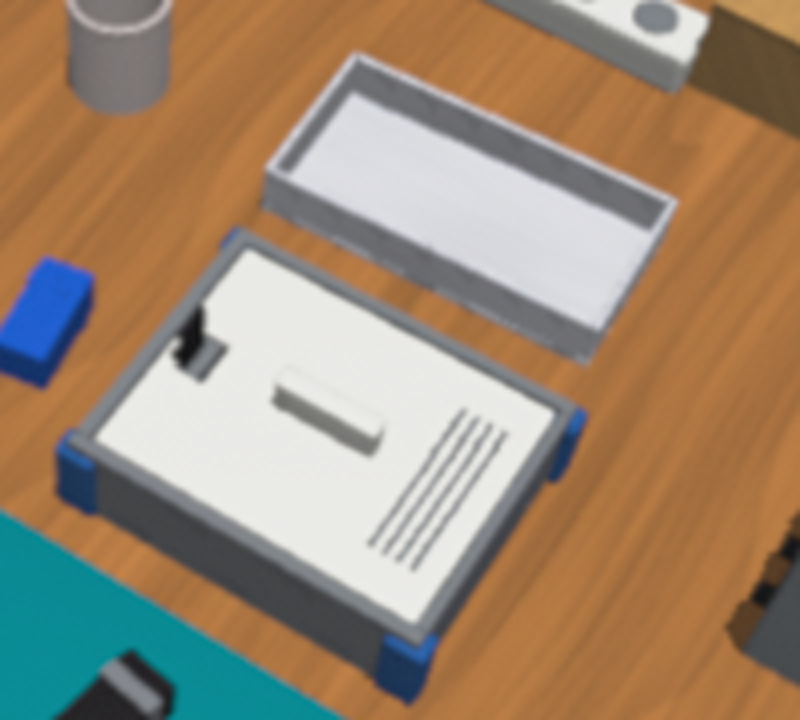

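View pics/c2.png

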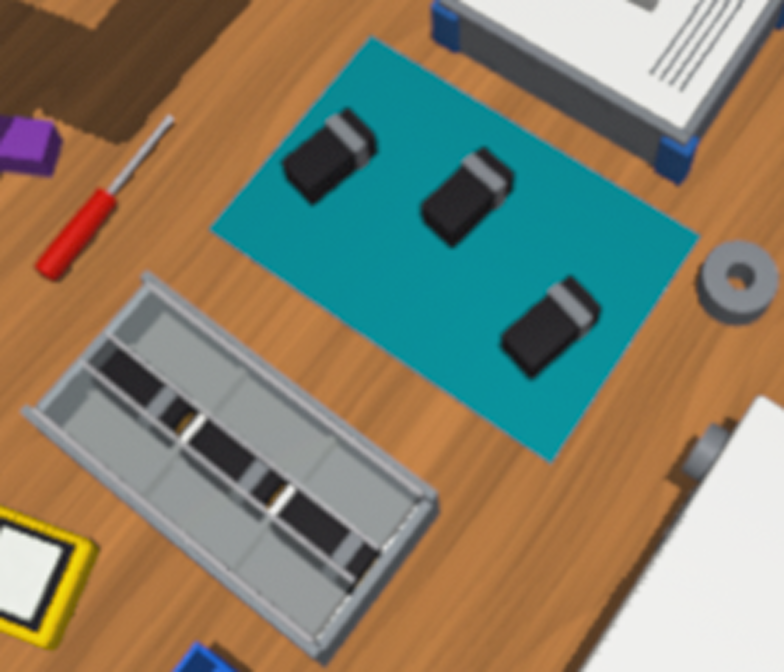

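View pics/c3.png

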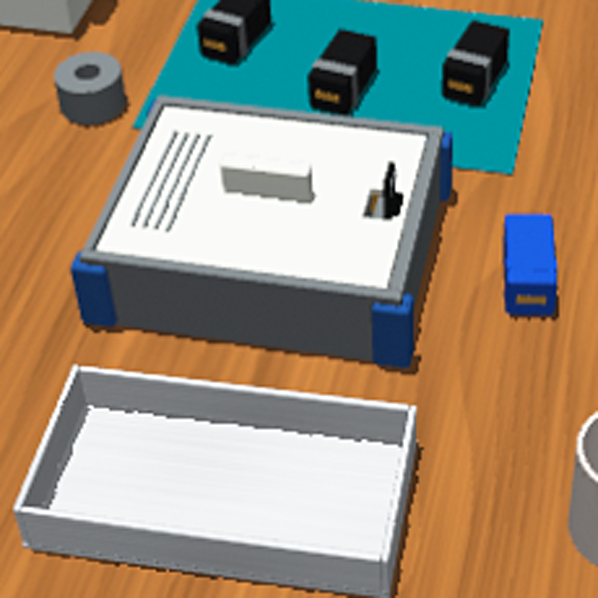

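View pics/c4.png

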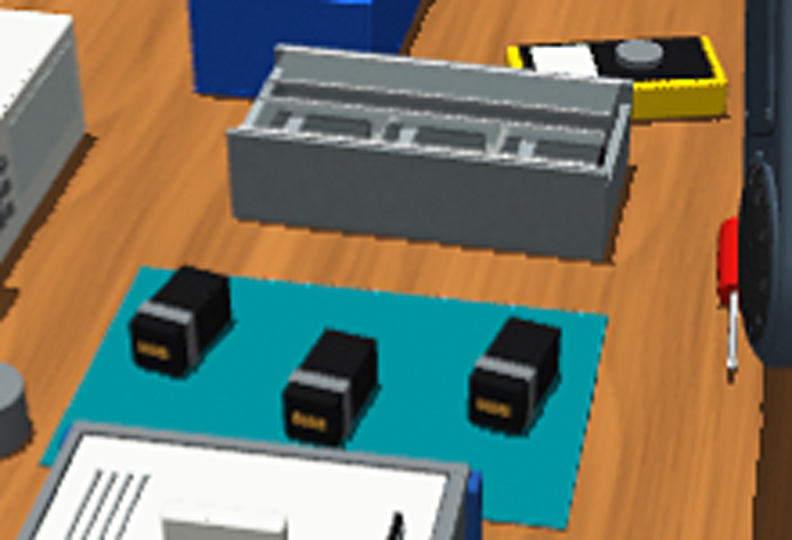

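```bash
cat > m1.py <<'E'
from h import *
c1=lambda L:np.array(L)/4.+[290,110]
c2=lambda L:np.array(L)/2.8+[150,220]
c3=lambda L:np.array(L)/2.6+[170,200]
c4=lambda L:np.array(L)/3.6+[210,120]
def rect(name,P):
    P=P[:,:2]; print(name,"c",np.round(P.mean(0),4),"sides",[round(float(np.linalg.norm(P[i]-P[(i+1)%len(P)])),4) for i in range(len(P))],"ang",[round(float(np.arctan2(*(P[(i+1)%len(P)]-P[i])[::-1])),3) for i in range(len(P))])
rect("mat",onz("scene",c2([(372,38),(213,230),(550,461),(698,237)]),.003))
rect("tray sc",onz("scene",c1([(357,55),(267,170),(590,335),(675,203)]),.045))
rect("tray si",onz("side",c3([(80,370),(413,408),(388,562),(18,510)]),.045))
rect("an sc",onz("scene",c1([(243,235),(78,438),(418,635),(575,410)]),.074))
rect("an si",onz("side",c3([(160,100),(440,130),(407,297),(85,258)]),.074))
rect("mag sc",onz("scene",c2([(148,275),(25,410),(320,655),(437,497)]),.078))
rect("mag si",onz("side",c4([(278,47),(630,85),(612,165),(230,132)]),.078))
print("tab",tri(c1([197,308]),c3([390,165])))
E
python3 m1.py
```

```text
mat c [ 0.5464 -0.1272] sides [0.235, 0.3524, 0.2349, 0.3541] ang [-1.547, 0.017, 1.587, -3.125]
tray sc c [0.5157 0.3684] sides [0.129, 0.2536, 0.1344, 0.2545] ang [-1.524, 0.032, 1.61, -3.088]
tray si c [0.5056 0.3818] sides [0.2498, 0.1291, 0.2552, 0.126] ang [-3.077, 1.645, 0.052, -1.539]
an sc c [0.5473 0.1285] sides [0.193, 0.2458, 0.194, 0.2493] ang [-1.547, 0.025, 1.577, -3.113]
an si c [0.5363 0.1379] sides [0.2485, 0.1957, 0.2534, 0.1972] ang [-3.106, 1.631, 0.042, -1.536]
mag sc c [ 0.5313 -0.396 ] sides [0.1394, 0.2951, 0.1384, 0.293] ang [-1.596, -0.013, 1.561, 3.125]
mag si c [ 0.5201 -0.386 ] sides [0.2905, 0.1221, 0.2937, 0.138] ang [3.118, 1.583, 0.031, -1.582]
tab (array([0.4419896 , 0.13068447, 0.11199189]), np.float64(0.00536330063626454))
```

```bash
cat >> m1.py <<'E'
print('---')
def quad(im,lo,hi):
    m=cv2.inRange(cv2.cvtColor(im,cv2.COLOR_BGR2HSV),lo,hi)
    c=max(cv2.findContours(m,0,2)[0],key=cv2.contourArea); h=cv2.convexHull(c)
    for e in np.arange(2,30,1):
        a=cv2.approxPolyDP(h,e,True)
        if len(a)<=4: break
    return a.reshape(-1,2)
for n in ["scene","side"]:
    im=cv2.imread(f"pics/{n}0.png"); q=quad(im,(80,120,60),(100,255,255)); print(n,q.tolist()); rect("mat",onz(n,q,.003))
E
python3 m1.py | sed -n '/---/,$p'
```

```text
---
scene [[282, 234], [398, 304], [346, 384], [226, 302]]
mat c [ 0.5448 -0.1276] sides [0.3518, 0.234, 0.3511, 0.2325] ang [0.023, -1.547, -3.123, 1.597]
side [[221, 248], [249, 194], [378, 208], [366, 266]]
mat c [ 0.5391 -0.1171] sides [0.2347, 0.356, 0.2336, 0.3552] ang [-1.554, -3.129, 1.584, 0.016]
```

```bash
python3 - <<'E'
from h import *
print(rel([0.52,-0.04,0.42],0))
E
```

```text
[-9.257e-01 -3.669e-01 -7.692e-01  4.000e-04 -3.721e-01 -4.000e-04]
```

```bash
python3 -m crank '[[-0.926,-0.367,-0.769,0,-0.372,0,0.5],[-0.926,-0.367,-0.769,0,-0.372,0,0.5],[-0.926,-0.367,-0.769,0,-0.372,0,0.5],[-0.926,-0.367,-0.769,0,-0.372,0,0.5],[-0.926,-0.367,-0.769,0,-0.372,0,0.5],[-0.926,-0.367,-0.769,0,-0.372,0,0.5],[-0.926,-0.367,-0.769,0,-0.372,0,0.5],[-0.926,-0.367,-0.769,0,-0.372,0,0.5],[-0.926,-0.367,-0.769,0,-0.372,0,0.5],[-0.926,-0.367,-0.769,0,-0.372,0,0.5]]' 20
python3 - <<'E'
from h import *
st()
E
```

```text
time: 1.4
position: [0.5188, -0.0419, 0.4193]
tool_rot: [0.5, -0.5, 0.5, -0.5]
ft_force: [0.6, -0.5, 0.6]
grip_width: 0.0653
t 1.4 p [ 0.5188 -0.0419  0.4193] jaw -0.0003 ydir [-0. -0. -1.] F [ 0.6 -0.5  0.6] w 0.0653 q6 -0.3
```

```bash
python3 - <<'E'
from h import *
vision.camera("side") # let settle
o=robot.get_obs(); im=vision.camera("wrist"); cv2.imwrite("pics/w1.png",im)
np.savez("w1.npz",T=T("wrist",o)); st()
E
```

```text
t 1.5 p [ 0.5208 -0.0389  0.4208] jaw 0.0073 ydir [ 0.005  0.001 -1.   ] F [ 0.2 -0.6 -0.2] w 0.065 q6 -0.3
```

View pics/w1.png

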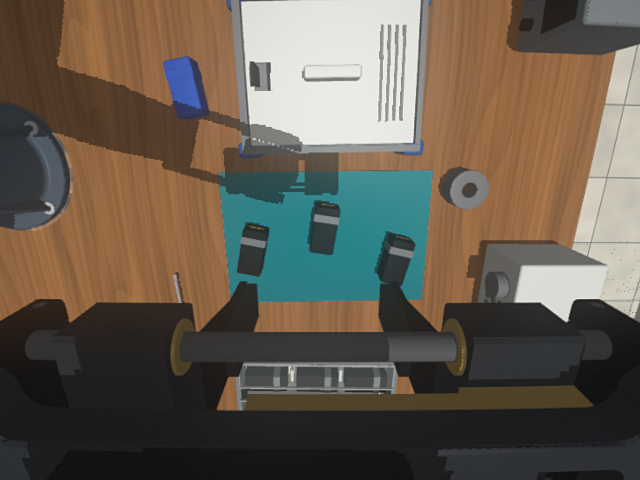

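```bash
cat > m2.py <<'E'
from h import *
from m1 import rect
im=cv2.imread("pics/w1.png"); Tm=np.load("w1.npz")["T"]
W=lambda L,z:onz("wrist",L,z,Tm)
rect("mat",W([(223,171),(432,170),(425,300),(231,300)],.003))
rect("an(bottom edge frame)",W([(234,0),(429,0),(421,152),(241,152)],.074))
print("frame bottom corners",W([(240,152),(422,151)],.074))
print("tab", W([(252,75)],.109))
print("rib top",W([(304,72),(361,72)],.1045))
hsv=cv2.cvtColor(im,cv2.COLOR_BGR2HSV)
m=cv2.inRange(hsv,(80,100,40),(100,255,255))
reg=np.zeros_like(m); cv2.fillPoly(reg,[np.array([(228,192),(430,192),(424,296),(232,296)])],255)
p=cv2.bitwise_and(cv2.bitwise_not(m),reg); p=cv2.morphologyEx(p,cv2.MORPH_OPEN,np.ones((5,5)))
for c in cv2.findContours(p,0,2)[0]:
    if cv2.contourArea(c)>300: print("pack blob",cv2.minAreaRect(c),np.round(W([cv2.minAreaRect(c)[0]],.043),4))
crop("w",225,185,445,305,3.6,"pics/w1c.png",im)
E
python3 m2.py | sed '1,/side \[/d'
```

```text
mat c [ 0.5391 -0.1171] sides [0.2347, 0.356, 0.2336, 0.3552] ang [-1.554, -3.129, 1.584, 0.016]
mat c [ 0.544  -0.1232] sides [0.3488, 0.241, 0.365, 0.2377] ang [0.011, -1.518, -3.139, 1.556]
an(bottom edge frame) c [0.5424 0.124 ] sides [0.2507, 0.1909, 0.2586, 0.1898] ang [0.011, -1.536, -3.135, 1.563]
frame bottom corners [[0.41292122 0.02797906 0.074     ]
 [0.67431324 0.03121277 0.074     ]]
tab [[0.44098532 0.12329049 0.109     ]]
rib top [[0.50608058 0.12782124 0.1045    ]
 [0.57820874 0.12849242 0.1045    ]]
pack blob ((394.0810852050781, 266.53363037109375), (29.978904724121094, 64.08084106445312), 14.38139533996582) [[ 0.6549 -0.1591  0.043 ]]
pack blob ((251.98741149902344, 249.3680419921875), (26.11159896850586, 50.25664138793945), 10.491477012634277) [[ 0.4165 -0.1294  0.043 ]]
pack blob ((324.7651672363281, 227.71572875976562), (25.64586067199707, 50.67546081542969), 5.440332412719727) [[ 0.5367 -0.0918  0.043 ]]
```

```bash
python3 - <<'E'
from h import *
for k in range(4):
    vision.camera("side"); st()
E
```

```text
t 1.55 p [ 0.5193 -0.0413  0.4195] jaw 0.0053 ydir [ 0.002 -0.    -1.   ] F [-1.  -0.3 -0.5] w 0.0656 q6 -0.3
t 1.6 p [ 0.5183 -0.0428  0.4187] jaw 0.0027 ydir [-0.    -0.001 -1.   ] F [ 0.2 -0.5  0.8] w 0.0654 q6 -0.3
t 1.65 p [ 0.5178 -0.0438  0.4182] jaw 0.0005 ydir [-0.002 -0.    -1.   ] F [-0.5 -1.1  0.1] w 0.0652 q6 -0.3
t 1.7 p [ 0.5176 -0.0444  0.418 ] jaw -0.001 ydir [-0.002 -0.    -1.   ] F [-0.1  0.3  0.5] w 0.0654 q6 -0.3
```

View pics/w1c.png

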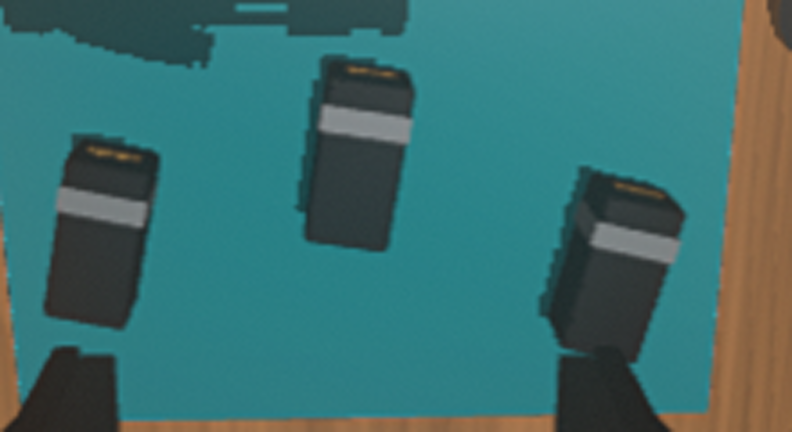

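```bash
cat > m3.py <<'E'
from h import *
Tm=np.load("w1.npz")["T"]
W=lambda L,z:onz("wrist",np.array(L)/3.6+[225,185],z,Tm)[:,:2]
for n,e,s in [("A",[(45,314),(126,328)],[(45,314),(60,190)]),("B",[(306,241),(388,250)],[(307,241),(321,105)]),("C",[(566,345),(637,362)],[(637,362),(680,262)])]:
    a=W(e,.043); b=W(s,.043); d=b[1]-b[0]; d/=np.linalg.norm(d); w=a[1]-a[0]
    print(n,"w",np.linalg.norm(w).round(4),"angw",np.arctan2(w[1],w[0]).round(3),"angL-90",(np.arctan2(d[1],d[0])-np.pi/2).round(3),"centre",(a.mean(0)+.04*d).round(4))
E
python3 m3.py
```

```text
A w 0.0385 angw -0.182 angL-90 -0.176 centre [ 0.4157 -0.1345]
B w 0.0382 angw -0.112 angL-90 -0.097 centre [ 0.5355 -0.0958]
C w 0.0358 angw -0.248 angL-90 -0.304 centre [ 0.6657 -0.1516]
```

```bash
python3 - <<'E'
from h import *
st(); print(rel([.4157,-.1345,.12],-.18),rel([.4157,-.1345,.022],-.18))
E
```

```text
t 1.7 p [ 0.5176 -0.0444  0.418 ] jaw -0.001 ydir [-0.002 -0.    -1.   ] F [-0.1  0.3  0.5] w 0.0654 q6 -0.3
[ 1.803e-01  5.965e-01 -2.024e-01  6.000e-04  5.700e-02  1.000e-04] [ 1.803e-01  7.925e-01 -2.020e-01  6.000e-04  5.700e-02  1.000e-04]
```

```bash
python3 -m crank '[[0.18,0.59,-0.202,0,0.057,0,0.6],[0.18,0.59,-0.202,0,0.057,0,0.6],[0.18,0.59,-0.202,0,0.057,0,0.6],[0.18,0.59,-0.202,0,0.057,0,0.6],[0.18,0.59,-0.202,0,0.057,0,0.6],[0.18,0.59,-0.202,0,0.057,0,0.6],[0.18,0.59,-0.202,0,0.057,0,0.6],[0.18,0.59,-0.202,0,0.057,0,0.6]]' 20
python3 - <<'E'
from h import *
st()
cv2.imwrite("pics/w2.png",vision.camera("wrist"))
E
```

```text
time: 2.7
position: [0.4192, -0.1346, 0.1255]
tool_rot: [0.453, -0.541, 0.544, -0.454]
ft_force: [-0.2, 0.3, 0.6]
grip_width: 0.0696
t 2.7 p [ 0.4192 -0.1346  0.1255] jaw -0.1794 ydir [ 0.004 -0.002 -1.   ] F [-0.2  0.3  0.6] w 0.0696 q6 -0.39
```

View pics/w2.png

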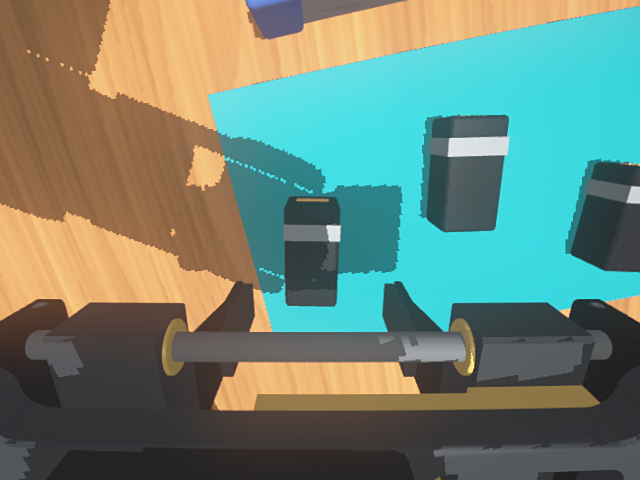

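```bash
cat > pk.py <<'E'
from h import *
import sys
def pack(e,z=.043):  # near edge px pair (left,right)
    a=onz("wrist",e,z)[:,:2]; w=a[1]-a[0]; L=np.linalg.norm(w); w/=L; d=np.array([-w[1],w[0]])
    c=a.mean(0)+.04*d; print("w",L.round(4),"ang",np.arctan2(w[1],w[0]).round(3),"c",c.round(4)); return c
E
python3 - <<'E'
from pk import *
c=pack([(286,303),(337,306)]); st()
print(rel([c[0],c[1],.022],-.18))
E
```

```text
w 0.0392 ang -0.246 c [ 0.4175 -0.1338]
t 2.75 p [ 0.4192 -0.1344  0.1256] jaw -0.1788 ydir [ 0.004 -0.003 -1.   ] F [-0.2  0.2  0.5] w 0.07 q6 -0.39
[-0.0009  0.2071 -0.0045 -0.0014  0.0004  0.0006]
```

```bash
python3 -m crank '[[0,0.15,-0.004,0,0,0,0.6],[0,0.198,-0.004,0,0,0,0.6],[0,0.198,-0.004,0,0,0,0.6],[0,0.198,-0.004,0,0,0,0.6],[0,0.198,-0.004,0,0,0,-1],[0,0.198,-0.004,0,0,0,-1],[0,0.198,-0.004,0,0,0,-1],[0,0.198,-0.004,0,0,0,-1]]' 25
python3 - <<'E'
from h import *
st()
E
```

```text
time: 3.75
position: [0.4153, -0.1334, 0.0252]
tool_rot: [0.453, -0.543, 0.543, -0.453]
ft_force: [-0.8, -1.8, 5.2]
grip_width: 0.0397
t 3.75 p [ 0.4153 -0.1334  0.0252] jaw -0.1796 ydir [ 0. -0. -1.] F [-0.8 -1.8  5.2] w 0.0397 q6 -0.39
```

```bash
python3 - <<'E'
from h import *
t=np.array([.5106,.375]); u=np.array([np.cos(.04),np.sin(.04)])
p=t-.072*u; print(p, rel([*p,.24],.04), rel([*p,.029],.04))
E
```

```text
[0.43865759 0.37212077] [-1.0032 -0.4297 -0.1346 -0.     -0.0699  0.    ] [-1.0032 -0.0077 -0.1346 -0.     -0.0699  0.    ]
```

```bash
python3 -m crank '[[0,-0.12,0,0,0,0,-1],[0,-0.25,0,0,0,0,-1],[-0.05,-0.4,0,0,0,0,-1],[-1,-0.42,-0.134,0,-0.07,0,-1],[-1,-0.42,-0.134,0,-0.07,0,-1],[-1,-0.42,-0.134,0,-0.07,0,-1],[-1,-0.42,-0.134,0,-0.07,0,-1],[-1,-0.42,-0.134,0,-0.07,0,-1],[-1,-0.42,-0.134,0,-0.07,0,-1],[-1,-0.42,-0.134,0,-0.07,0,-1]]'
python3 -m crank '[[0,0,0,0,0,0,-1],[0,0,0,0,0,0,-1],[0,0,0,0,0,0,-1],[0,0,0,0,0,0,-1]]'
python3 - <<'E'
from h import *
st()
cv2.imwrite("pics/w3.png",vision.camera("wrist"))
E
```

```text
time: 5.0
position: [0.4358, 0.3237, 0.2316]
tool_rot: [0.511, -0.49, 0.49, -0.51]
ft_force: [1.4, -0.9, -2.1]
grip_width: 0.0401
time: 5.5
position: [0.4368, 0.3205, 0.2319]
tool_rot: [0.51, -0.49, 0.49, -0.509]
ft_force: [0.4, -0.0, -1.7]
grip_width: 0.0398
t 5.5 p [0.4368 0.3205 0.2319] jaw 0.0383 ydir [-0.001 -0.    -1.   ] F [ 0.4 -0.  -1.7] w 0.0398 q6 0.39
```

View pics/w3.png

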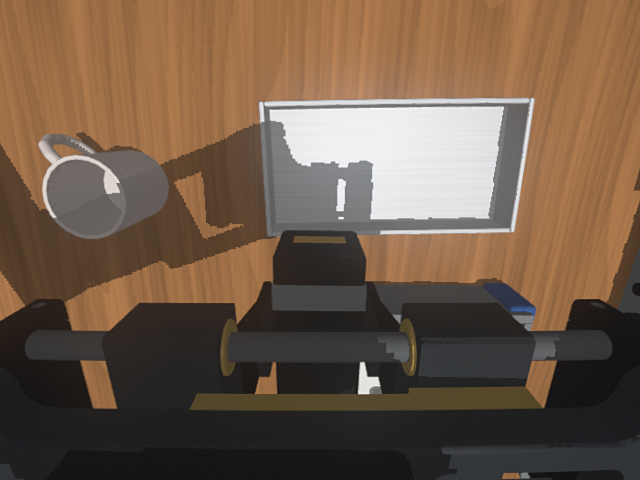

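```bash
python3 - <<'E' | tail -3
from h import *
from m1 import rect
rect("tray",onz("wrist",[(262,103),(533,99),(514,231),(267,235)],.045))
t=np.array([.5106,.375]); 
t=onz("wrist",[(262,103),(533,99),(514,231),(267,235)],.045).mean(0)[:2]
u=np.array([np.cos(.04),np.sin(.04)])
p=t-.072*u; print(p, rel([*p,.10],.04), rel([*p,.03],.04))
E
```

```text
mat c [ 0.5391 -0.1171] sides [0.2347, 0.356, 0.2336, 0.3552] ang [-1.554, -3.129, 1.584, 0.016]
tray c [0.51   0.3752] sides [0.2534, 0.1284, 0.2582, 0.1279] ang [0.059, -1.502, -3.085, 1.602]
[0.43801323 0.37231023] [-1.032e-01  2.640e-01  6.300e-03  1.000e-04 -5.000e-04  1.000e-04] [-1.032e-01  4.040e-01  6.400e-03  1.000e-04 -5.000e-04  1.000e-04]
```

```bash
python3 -m crank '[[-0.103,0.1,0.006,0,0,0,-1],[-0.103,0.22,0.006,0,0,0,-1],[-0.103,0.32,0.006,0,0,0,-1],[-0.103,0.39,0.006,0,0,0,-1],[-0.103,0.406,0.006,0,0,0,-1],[-0.103,0.406,0.006,0,0,0,-1],[-0.103,0.406,0.006,0,0,0,-1],[-0.103,0.406,0.006,0,0,0,0.2],[-0.103,0.406,0.006,0,0,0,0.2]]'
python3 -m crank '[[0,-0.1,0,0,0,0,0.2],[0,-0.2,0,0,0,0,0.3],[0,-0.32,0,0,0,0,0.5],[0,-0.42,0,0,0,0,0.6],[0.15,-0.5,0,0,0,0,0.6],[0.3,-0.6,0,0,0,0,0.6],[0.4,-0.7,0,0,0,0,0.6],[0.45,-0.75,0.06,0,0,0,0.6],[0.5,-0.75,0.06,0,0,0,0.6],[0.6,-0.75,0.06,0,0,0,0.6]]'
python3 - <<'E'
from h import *
st()
E
```

```text
time: 6.68
position: [0.4383, 0.3738, 0.03]
tool_rot: [-0.509, 0.49, -0.49, 0.511]
ft_force: [0.1, -0.3, -0.0]
grip_width: 0.0494
time: 7.92
position: [0.4812, 0.0732, 0.4068]
tool_rot: [-0.509, 0.488, -0.492, 0.512]
ft_force: [0.2, 0.0, 0.1]
grip_width: 0.0696
t 7.92 p [0.4812 0.0732 0.4068] jaw 0.0407 ydir [ 0.007 -0.001 -1.   ] F [0.2 0.  0.1] w 0.0696 q6 -0.12
```

```bash
python3 - <<'E'
from h import *
im=vision.camera("scene"); cv2.imwrite("pics/s2.png",im)
st(); print(rel([.5365,-.0955,.13],-.105))
E
```

```text
t 7.97 p [0.4807 0.0677 0.4055] jaw 0.0362 ydir [ 0.003 -0.007 -1.   ] F [ 0.2 -4.2 -0.1] w 0.0697 q6 -0.12
[ 0.3266  0.5536  0.0979 -0.0012  0.0449  0.0021]
```

View pics/s2.png

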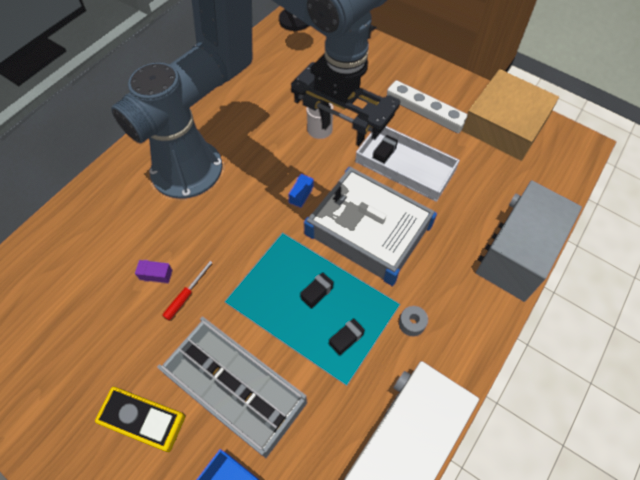

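Pack A is in the tray's near-left end (386,149); two packs left on the mat at (317,290) and (347,337). On to pack B.

```bash
python3 -m crank '[[0.326,0.55,0.098,0,0.045,0,0.6],[0.326,0.55,0.098,0,0.045,0,0.6],[0.326,0.55,0.098,0,0.045,0,0.6],[0.326,0.55,0.098,0,0.045,0,0.6],[0.326,0.55,0.098,0,0.045,0,0.6],[0.326,0.55,0.098,0,0.045,0,0.6],[0.326,0.55,0.098,0,0.045,0,0.6],[0.326,0.55,0.098,0,0.045,0,0.6],[0.326,0.55,0.098,0,0.045,0,0.6]]'
python3 - <<'E'
from h import *
st()
cv2.imwrite("pics/w4.png",vision.camera("wrist"))
E
```

```text
time: 9.1
position: [0.536, -0.0852, 0.131]
tool_rot: [0.474, -0.523, 0.525, -0.475]
ft_force: [0.3, 0.3, 0.4]
grip_width: 0.0697
t 9.1 p [ 0.536  -0.0852  0.131 ] jaw -0.0995 ydir [ 0.003 -0.001 -1.   ] F [0.3 0.3 0.4] w 0.0697 q6 -0.26
```

View pics/w4.png

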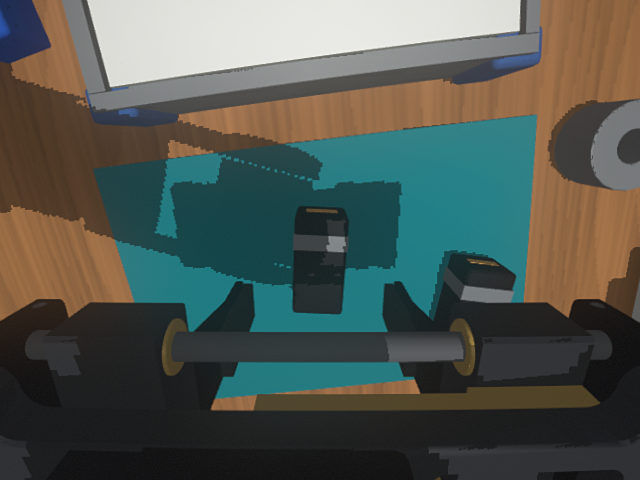

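```bash
python3 - <<'E'
from pk import *
c=pack([(293,311),(344,314)]); st()
print(rel([c[0],c[1],.024],-.13))
E
```

```text
w 0.0404 ang -0.167 c [ 0.5384 -0.0951]
t 9.15 p [ 0.5359 -0.0853  0.1307] jaw -0.0996 ydir [ 0.003 -0.001 -1.   ] F [ 0.  -0.1 -0.1] w 0.0691 q6 -0.26
[ 1.880e-02  2.135e-01  6.200e-03 -9.000e-04  9.700e-03  2.000e-04]
```

```bash
python3 -m crank '[[0.018,0.08,0.006,0,0.008,0,0.6],[0.018,0.16,0.006,0,0.008,0,0.6],[0.018,0.212,0.006,0,0.008,0,0.6],[0.018,0.212,0.006,0,0.008,0,0.6],[0.018,0.212,0.006,0,0.008,0,0.6],[0.018,0.212,0.006,0,0.008,0,-1],[0.018,0.212,0.006,0,0.008,0,-1],[0.018,0.212,0.006,0,0.008,0,-1],[0.018,0.212,0.006,0,0.008,0,-1]]' 25
python3 - <<'E'
from h import *
st()
t=np.array([.510,.3752]); u=np.array([np.cos(.045),np.sin(.045)])
p=t; print(p, rel([*p,.24],.045), rel([*p,.03],.045))
E
```

```text
time: 10.28
position: [0.5371, -0.0952, 0.0233]
tool_rot: [-0.468, 0.531, -0.53, 0.467]
ft_force: [-1.2, 0.4, 3.1]
grip_width: 0.0398
t 10.28 p [ 0.5371 -0.0952  0.0233] jaw -0.126 ydir [-0.  0. -1.] F [-1.2  0.4  3.1] w 0.0398 q6 -0.25
[0.51   0.3752] [-9.265e-01 -4.333e-01 -1.722e-01  1.000e-04 -5.440e-02 -0.000e+00] [-9.265e-01 -1.330e-02 -1.720e-01  1.000e-04 -5.440e-02 -0.000e+00]
```

```bash
python3 -m crank '[[0,-0.12,0,0,0,0,-1],[0,-0.25,0,0,0,0,-1],[-0.05,-0.4,0,0,0,0,-1],[-0.926,-0.43,-0.172,0,-0.054,0,-1],[-0.926,-0.43,-0.172,0,-0.054,0,-1],[-0.926,-0.43,-0.172,0,-0.054,0,-1],[-0.926,-0.43,-0.172,0,-0.054,0,-1],[-0.926,-0.43,-0.172,0,-0.054,0,-1],[-0.926,-0.43,-0.172,0,-0.054,0,-1],[-0.926,-0.43,-0.172,0,-0.054,0,-1]]'
python3 - <<'E'
from h import *
st()
print(rel([.510,.3752,.12],.045), rel([.510,.3752,.03],.045))
E
```

```text
time: 11.52
position: [0.5104, 0.361, 0.2364]
tool_rot: [0.511, -0.489, 0.489, -0.51]
ft_force: [0.7, -0.0, -1.6]
grip_width: 0.0398
t 11.53 p [0.5104 0.361  0.2364] jaw 0.0437 ydir [-0.001 -0.001 -1.   ] F [ 0.7 -0.  -1.6] w 0.0398 q6 0.39
[-2.860e-02  2.328e-01  7.000e-04  3.000e-04 -4.000e-04  2.000e-04] [-2.870e-02  4.128e-01  8.000e-04  3.000e-04 -4.000e-04  2.000e-04]
```

```bash
python3 -m crank '[[-0.024,0.1,0,0,0,0,-1],[-0.024,0.22,0,0,0,0,-1],[-0.024,0.32,0,0,0,0,-1],[-0.024,0.39,0,0,0,0,-1],[-0.024,0.414,0,0,0,0,-1],[-0.024,0.414,0,0,0,0,-1],[-0.024,0.414,0,0,0,0,-1],[-0.024,0.414,0,0,0,0,0.2],[-0.024,0.414,0,0,0,0,0.2]]'
python3 -m crank '[[0,-0.1,0,0,0,0,0.2],[0,-0.2,0,0,0,0,0.3],[0,-0.32,0,0,0,0,0.5],[0,-0.42,0,0,0,0,0.6],[0.15,-0.5,0,0,0,0,0.6],[0.3,-0.6,0,0,0,0,0.6],[0.4,-0.7,0,0,0,0,0.6],[0.5,-0.75,0.1,0,0,0,0.6],[0.6,-0.75,0.2,0,0,0,0.6],[0.7,-0.75,0.3,0,0,0,0.6]]'
python3 - <<'E'
from h import *
st(); im=vision.camera("wrist"); cv2.imwrite("pics/w5.png",im)
print(rel([.662,-.14,.15],-.25))
E
```

```text
time: 12.65
position: [0.5116, 0.3716, 0.0314]
tool_rot: [-0.51, 0.489, -0.489, 0.512]
ft_force: [-0.1, 0.4, 0.1]
grip_width: 0.0499
time: 13.9
position: [0.6281, 0.0766, 0.3997]
tool_rot: [-0.51, 0.488, -0.49, 0.512]
ft_force: [0.4, 0.7, 0.5]
grip_width: 0.0697
t 13.9 p [0.6281 0.0766 0.3997] jaw 0.0437 ydir [ 0.004  0.    -1.   ] F [0.4 0.7 0.5] w 0.0697 q6 -0.1
[ 0.4175  0.5011  0.0345 -0.0036  0.0915  0.0016]
```

View pics/w5.png

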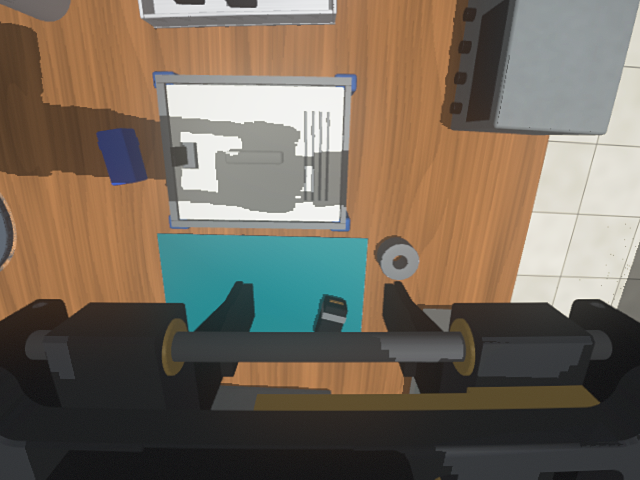

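Two packs sit in the tray (top), C remains on the mat at (331,312), beside the bar of the gripper; the whole analyser is visible too. Measure the analyser from this view, then hover C.

```bash
python3 -m crank '[[0.41,0.5,0.036,0,0.09,0,0.6],[0.41,0.5,0.036,0,0.09,0,0.6],[0.41,0.5,0.036,0,0.09,0,0.6],[0.41,0.5,0.036,0,0.09,0,0.6],[0.41,0.5,0.036,0,0.09,0,0.6],[0.41,0.5,0.036,0,0.09,0,0.6],[0.41,0.5,0.036,0,0.09,0,0.6],[0.41,0.5,0.036,0,0.09,0,0.6],[0.41,0.5,0.036,0,0.09,0,0.6]]'
python3 - <<'E'
from h import *
st()
cv2.imwrite("pics/w6.png",vision.camera("wrist"))
E
```

```text
time: 15.08
position: [0.6552, -0.1248, 0.149]
tool_rot: [0.437, -0.555, 0.557, -0.438]
ft_force: [-0.0, -0.5, 0.3]
grip_width: 0.0698
t 15.07 p [ 0.6552 -0.1248  0.149 ] jaw -0.2373 ydir [ 0.003 -0.001 -1.   ] F [-0.  -0.5  0.3] w 0.0698 q6 -0.12
```

View pics/w6.png

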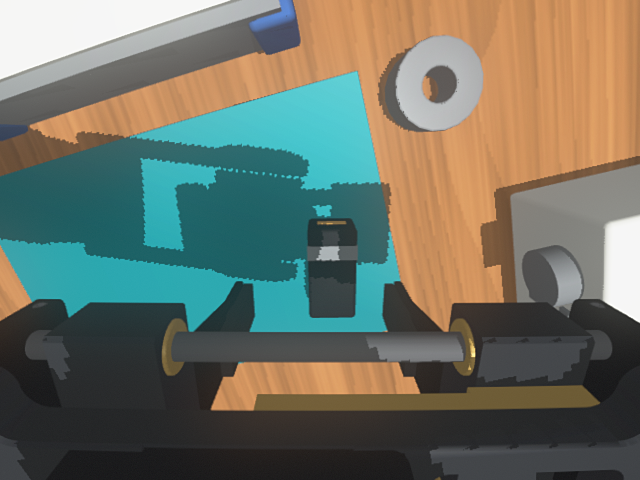

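```bash
python3 - <<'E'
from pk import *
c=pack([(308.5,316),(355,317)]); st()
print(rel([c[0],c[1],.024],-.25))
E
```

```text
w 0.0397 ang -0.263 c [ 0.6624 -0.1506]
t 15.12 p [ 0.655  -0.1249  0.1486] jaw -0.2375 ydir [ 0.003 -0.001 -1.   ] F [0.6 0.2 0.7] w 0.0697 q6 -0.12
[ 4.650e-02  2.494e-01  2.570e-02 -9.000e-04  4.000e-03  1.000e-04]
```

```bash
python3 - <<'E'
from pk import *
print(onz("wrist",[(497,240),(523,265),(523,265)],0.0),onz("wrist",[(512,193),(523,265)],0.08))
print(tri((397,383),(197,185)),onz("scene",[(397,383)],.06))
E
```

```text
[[ 0.81615001 -0.17233777  0.        ]
 [ 0.8390629  -0.20374742  0.        ]
 [ 0.8390629  -0.20374742  0.        ]] [[ 0.79004646 -0.10737407  0.08      ]
 [ 0.79453997 -0.16042666  0.08      ]]
(array([ 0.82916835, -0.18079792,  0.05277712]), np.float64(0.026513600297257786)) [[ 0.81724514 -0.18849962  0.06      ]]
```

Box clear of the gripper body (body reaches x≈0.76, box ≥0.79). Grasp C.

```bash
python3 -m crank '[[0.046,0.08,0.025,0,0.004,0,0.6],[0.046,0.18,0.025,0,0.004,0,0.6],[0.046,0.248,0.025,0,0.004,0,0.6],[0.046,0.248,0.025,0,0.004,0,0.6],[0.046,0.248,0.025,0,0.004,0,0.6],[0.046,0.248,0.025,0,0.004,0,-1],[0.046,0.248,0.025,0,0.004,0,-1],[0.046,0.248,0.025,0,0.004,0,-1],[0.046,0.248,0.025,0,0.004,0,-1]]' 25
python3 - <<'E'
from h import *
st()
t=np.array([.510,.3752]); u=np.array([np.cos(.045),np.sin(.045)])
p=t+.072*u; print(p, rel([*p,.24],.045), rel([*p,.03],.045))
E
```

```text
time: 16.25
position: [0.661, -0.1512, 0.0231]
tool_rot: [0.433, -0.559, 0.559, -0.433]
ft_force: [-0.2, 0.1, 2.2]
grip_width: 0.0398
t 16.25 p [ 0.661  -0.1512  0.0231] jaw -0.2515 ydir [ 0. -0. -1.] F [-0.2  0.1  2.2] w 0.0398 q6 -0.14
[0.58192711 0.37843891] [-9.866e-01 -4.339e-01 -4.167e-01 -1.000e-04 -9.440e-02  0.000e+00] [-9.867e-01 -1.390e-02 -4.168e-01 -1.000e-04 -9.440e-02  0.000e+00]
```

```bash
python3 -m crank '[[0,-0.12,0,0,0,0,-1],[0,-0.25,0,0,0,0,-1],[-0.05,-0.4,0,0,0,0,-1],[-0.986,-0.43,-0.416,0,-0.094,0,-1],[-0.986,-0.43,-0.416,0,-0.094,0,-1],[-0.986,-0.43,-0.416,0,-0.094,0,-1],[-0.986,-0.43,-0.416,0,-0.094,0,-1],[-0.986,-0.43,-0.416,0,-0.094,0,-1],[-0.986,-0.43,-0.416,0,-0.094,0,-1],[-0.986,-0.43,-0.416,0,-0.094,0,-1]]'
python3 - <<'E'
from h import *
st(); 
print(rel([.582,.3784,.12],.045), rel([.582,.3784,.03],.045))
E
```

```text
time: 17.5
position: [0.5943, 0.3, 0.2322]
tool_rot: [0.511, -0.489, 0.489, -0.51]
ft_force: [0.6, -0.8, -1.4]
grip_width: 0.0398
t 17.5 p [0.5943 0.3    0.2322] jaw 0.0435 ydir [-0.001 -0.    -1.   ] F [ 0.6 -0.8 -1.4] w 0.0398 q6 0.26
[-1.578e-01  2.243e-01 -1.750e-02  4.000e-04 -5.000e-04  1.000e-04] [-1.579e-01  4.043e-01 -1.730e-02  4.000e-04 -5.000e-04  1.000e-04]
```

```bash
python3 -m crank '[[-0.15,0,-0.017,0,0,0,-1],[-0.15,0,-0.017,0,0,0,-1],[-0.15,0.1,-0.017,0,0,0,-1],[-0.15,0.1,-0.017,0,0,0,-1]]'
python3 - <<'E'
from h import *
st(); 
print(rel([.582,.3784,.029],.045))
E
```

```text
time: 18.0
position: [0.5798, 0.3705, 0.1776]
tool_rot: [0.515, -0.491, 0.487, -0.507]
ft_force: [-0.3, -0.1, -1.6]
grip_width: 0.04
t 18.0 p [0.5798 0.3705 0.1776] jaw 0.0435 ydir [-0.011 -0.006 -1.   ] F [-0.3 -0.1 -1.6] w 0.04 q6 0.36
[-0.017   0.297   0.0085  0.0037 -0.0005  0.0016]
```

```bash
python3 -m crank '[[-0.01,0.1,0,0,0,0,-1],[-0.01,0.2,0,0,0,0,-1],[-0.01,0.28,0,0,0,0,-1],[-0.01,0.297,0,0,0,0,-1],[-0.01,0.297,0,0,0,0,-1],[-0.01,0.297,0,0,0,0,-1],[-0.01,0.297,0,0,0,0,0.2],[-0.01,0.297,0,0,0,0,0.2]]'
python3 -m crank '[[0,-0.1,0,0,0,0,0.2],[0,-0.2,0,0,0,0,0.3],[0,-0.32,0,0,0,0,0.5],[0,-0.42,0,0,0,0,0.6],[0.1,-0.5,0,0,0,0,0.6],[0.2,-0.6,-0.1,0,0,0,0.6],[0.2,-0.7,-0.15,0,0,0,0.6],[0.2,-0.7,-0.15,0,0,0,0.6],[0.2,-0.7,-0.15,0,0,0,0.6],[0.2,-0.7,-0.15,0,0,0,0.6]]'
python3 - <<'E'
from h import *
vision.camera("side");st(); np.savez("w7.npz",T=T("wrist"));im=vision.camera("wrist"); cv2.imwrite("pics/w7.png",im)
im=vision.camera("scene"); cv2.imwrite("pics/s3.png",im)
E
```

```text
time: 19.0
position: [0.5842, 0.3783, 0.0358]
tool_rot: [-0.51, 0.489, -0.489, 0.512]
ft_force: [-0.2, -0.1, -0.3]
grip_width: 0.0498
time: 20.25
position: [0.5126, 0.2748, 0.3824]
tool_rot: [0.512, -0.489, 0.488, -0.51]
ft_force: [-0.0, 0.8, -0.9]
grip_width: 0.0697
t 20.3 p [0.5126 0.2748 0.3819] jaw 0.044 ydir [-0.003 -0.001 -1.   ] F [-0.8  0.6 -0.1] w 0.0694 q6 0.26
```

View pics/w7.png

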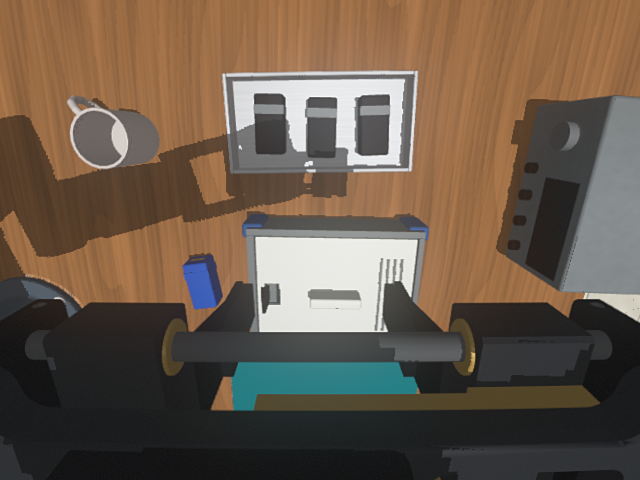

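View pics/s3.png

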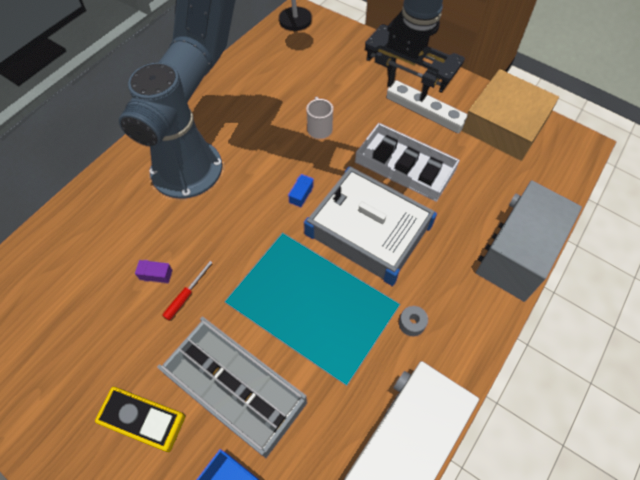

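```bash
python3 - <<'E'
from h import *
crop("",145,60,370,240,3.5,"pics/w5c.png",cv2.imread("pics/w5.png"))
crop("",235,205,435,335,4,"pics/w7c.png",cv2.imread("pics/w7.png"))
E
```

```text
(no output)
```

View pics/w5c.png

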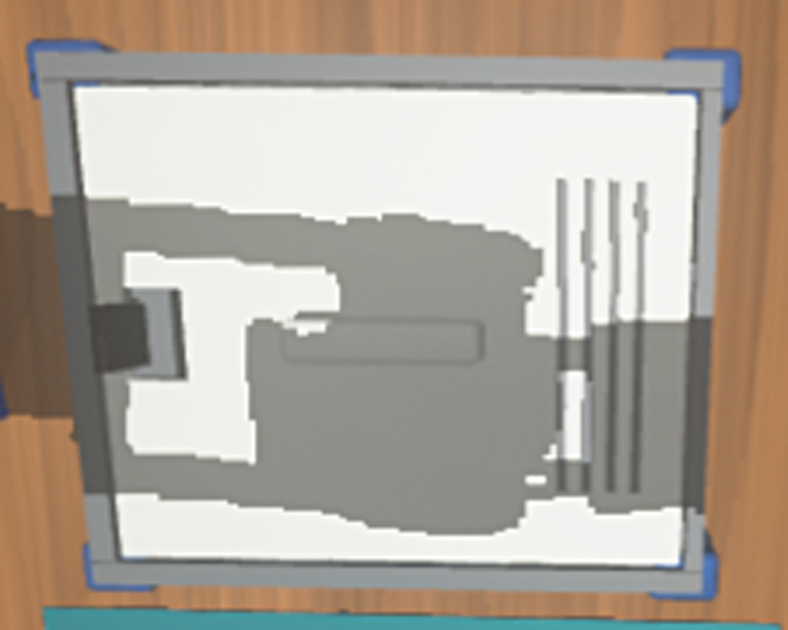

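View pics/w7c.png

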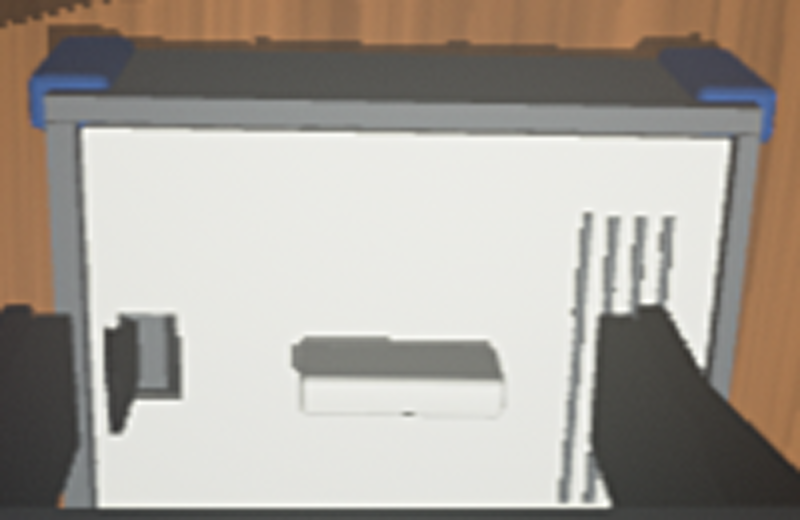

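```bash
python3 - <<'E'
from h import *
from m1 import rect
i=vision.camera_info("wrist")["tool_from_camera"]
W=np.eye(4);W[:3,:3]=R.from_quat([-0.51,0.488,-0.49,0.512]).as_matrix();W[:3,3]=[0.6281,0.0766,0.3997];T5=W@i
T7=np.load("w7.npz")["T"]
print("-----")
c5=lambda L:np.array(L)/3.5+[145,60]
c7=lambda L:np.array(L)/4+[235,205]
rect("w5 frame",onz("wrist",c5([(38,52),(722,62),(704,590),(90,585)]),.074,T5))
rect("w5 rib",onz("wrist",c5([(283,320),(483,322),(485,362),(285,362)]),.102,T5))
rect("w7 rib",onz("wrist",c7([(300,376),(502,378),(505,412),(302,412)]),.102,T7))
print("w7 frame top corners",onz("wrist",c7([(45,97),(765,108)]),.074,T7))
print("tab w7",onz("wrist",c7([(108,396)]),.109,T7), "tab w5",onz("wrist",c5([(95,336)]),.109,T5))
E
```

```text
mat c [ 0.5464 -0.1272] sides [0.235, 0.3524, 0.2349, 0.3541] ang [-1.547, 0.017, 1.587, -3.125]
tray sc c [0.5157 0.3684] sides [0.129, 0.2536, 0.1344, 0.2545] ang [-1.524, 0.032, 1.61, -3.088]
tray si c [0.5056 0.3818] sides [0.2498, 0.1291, 0.2552, 0.126] ang [-3.077, 1.645, 0.052, -1.539]
an sc c [0.5473 0.1285] sides [0.193, 0.2458, 0.194, 0.2493] ang [-1.547, 0.025, 1.577, -3.113]
an si c [0.5363 0.1379] sides [0.2485, 0.1957, 0.2534, 0.1972] ang [-3.106, 1.631, 0.042, -1.536]
mag sc c [ 0.5313 -0.396 ] sides [0.1394, 0.2951, 0.1384, 0.293] ang [-1.596, -0.013, 1.561, 3.125]
mag si c [ 0.5201 -0.386 ] sides [0.2905, 0.1221, 0.2937, 0.138] ang [3.118, 1.583, 0.031, -1.582]
tab (array([0.4419896 , 0.13068447, 0.11199189]), np.float64(0.00536330063626454))
---
scene [[282, 234], [398, 304], [346, 384], [226, 302]]
mat c [ 0.5448 -0.1276] sides [0.3518, 0.234, 0.3511, 0.2325] ang [0.023, -1.547, -3.123, 1.597]
side [[221, 248], [249, 194], [378, 208], [366, 266]]
mat c [ 0.5391 -0.1171] sides [0.2347, 0.356, 0.2336, 0.3552] ang [-1.554, -3.129, 1.584, 0.016]
-----
w5 frame c [0.5413 0.1298] sides [0.2526, 0.2017, 0.2573, 0.2039] ang [0.026, -1.535, -3.107, 1.584]
w5 rib c [0.5448 0.1302] sides [0.0736, 0.0144, 0.0744, 0.0151] ang [0.032, -1.505, -3.1, 1.585]
w7 rib c [0.5429 0.132 ] sides [0.0716, 0.0136, 0.0726, 0.0143] ang [0.035, -1.407, -3.096, 1.658]
w7 frame top corners [[0.4120317  0.22818537 0.074     ]
 [0.66643549 0.2358189  0.074     ]]
tab w7 [[0.43931985 0.1303069  0.109     ]] tab w5 [[0.4405514  0.12840972 0.109     ]]
```

```bash
python3 - <<'E'
from h import *
st()
print(rel([.405,.1285,.16],1.6))
E
```

```text
t 20.4 p [0.5127 0.2748 0.382 ] jaw 0.0439 ydir [-0.003 -0.001 -1.   ] F [-0.5  0.2  0.1] w 0.0695 q6 0.26
[ 0.2824  0.445  -0.2266  0.0011 -0.4953 -0.0006]
```

```bash
python3 -m crank '[[0.1,0.1,-0.1,0,-0.495,0,-1],[0.28,0.3,-0.226,0,-0.495,0,-1],[0.28,0.44,-0.226,0,-0.495,0,-1],[0.28,0.44,-0.226,0,-0.495,0,-1],[0.28,0.44,-0.226,0,-0.495,0,-1],[0.28,0.44,-0.226,0,-0.495,0,-1],[0.28,0.44,-0.226,0,-0.495,0,-1],[0.28,0.44,-0.226,0,-0.495,0,-1],[0.28,0.44,-0.226,0,-0.495,0,-1],[0.28,0.44,-0.226,0,-0.495,0,-1]]' 20
python3 -m crank '[[0,0,0,0,0,0,-1],[0,0,0,0,0,0,-1],[0,0,0,0,0,0,-1]]'
python3 - <<'E'
from h import *
st();print(rel([.405,.1285,.109],1.6)); cv2.imwrite("pics/w8.png",vision.camera("wrist"))
E
```

```text
time: 21.65
position: [0.406, 0.1299, 0.1634]
tool_rot: [0.707, 0.009, -0.01, -0.707]
ft_force: [-0.5, 0.3, -0.1]
grip_width: 0.0004
time: 22.02
position: [0.406, 0.1299, 0.1641]
tool_rot: [0.707, 0.01, -0.01, -0.707]
ft_force: [1.0, 0.2, -1.1]
grip_width: 0.0001
t 22.02 p [0.406  0.1299 0.1641] jaw 1.5986 ydir [-0. -0. -1.] F [ 1.   0.2 -1.1] w 0.0001 q6 -1.55
[-0.002   0.1101 -0.0027  0.     -0.0005 -0.    ]
```

View pics/w8.png

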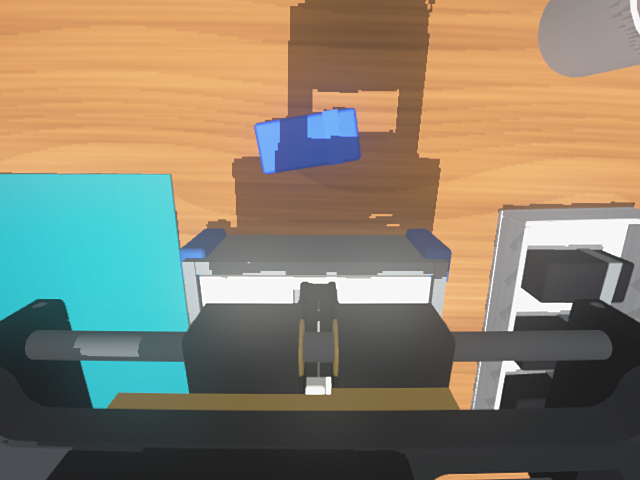

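```bash
python3 -m crank '[[0,0.06,-0.002,0,0,0,-1],[0,0.11,-0.002,0,0,0,-1],[0,0.11,-0.002,0,0,0,-1],[0.03,0.11,-0.002,0,0,0,-1],[0.05,0.11,-0.002,0,0,0,-1],[0.065,0.11,-0.002,0,0,0,-1],[0.075,0.11,-0.002,0,0,0,-1],[0.082,0.11,-0.002,0,0,0,-1],[0.086,0.11,-0.002,0,0,0,-1],[0.086,0.11,-0.002,0,0,0,-1]]'
python3 - <<'E'
from h import *
st(); crop("side",230,220,360,330,6,"pics/sd1.png"); crop("scene",290,160,450,290,5,"pics/sc4.png")
E
```

```text
time: 23.32
position: [0.4448, 0.13, 0.1082]
tool_rot: [0.707, 0.007, -0.013, -0.707]
ft_force: [-6.6, -0.2, -0.2]
grip_width: 0.0002
t 23.32 p [0.4448 0.13   0.1082] jaw 1.599 ydir [-0.009 -0.    -1.   ] F [-6.6 -0.2 -0.2] w 0.0002 q6 -1.56
```

View pics/sd1.png

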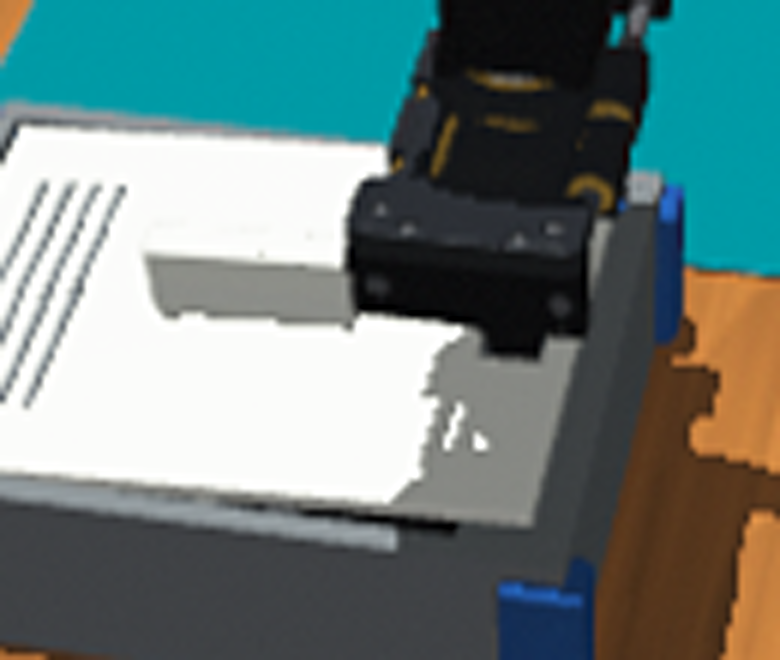

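View pics/sc4.png

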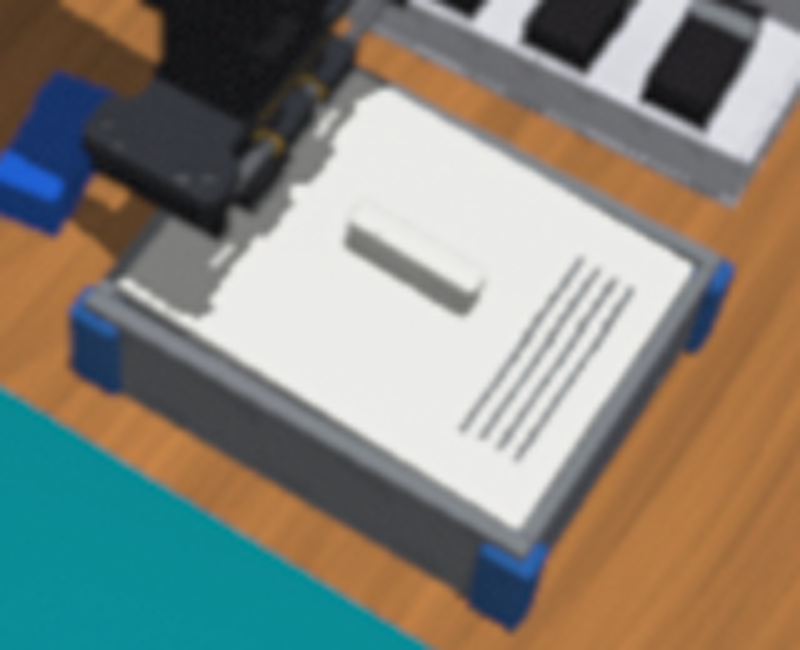

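```bash
python3 -m crank '[[0.004,0,0,0,0,0,-1],[0.008,0,0,0,0,0,-1],[0.008,0,0,0,0,0,-1]]'
python3 -m crank '[[-0.04,0,0,0,0,0,-1],[-0.08,0,0,0,0,0,-1],[-0.09,0,0,0,0,0,-1],[-0.09,-0.05,0,0,0,0,-1],[-0.09,-0.15,0,0,0,0,-1],[-0.05,-0.25,0,0,0,0,0],[-0.05,-0.35,0,0,0,0,0],[-0.05,-0.35,0,0,0,0,0],[-0.05,-0.35,0,0,0,0,0]]'
python3 - <<'E'
from h import *
st(); crop("side",230,220,360,330,6,"pics/sd2.png")
E
```

```text
time: 23.8
position: [0.4475, 0.13, 0.1079]
tool_rot: [0.707, 0.006, -0.014, -0.707]
ft_force: [-8.0, -0.5, -1.4]
grip_width: 0.0008
time: 24.92
position: [0.4285, 0.1294, 0.2842]
tool_rot: [-0.707, -0.01, 0.009, 0.707]
ft_force: [-0.0, -0.1, 0.0]
grip_width: 0.0324
t 24.93 p [0.4285 0.1294 0.2842] jaw 1.5986 ydir [ 0.001  0.    -1.   ] F [-0.  -0.1  0. ] w 0.0324 q6 -1.56
```

View pics/sd2.png

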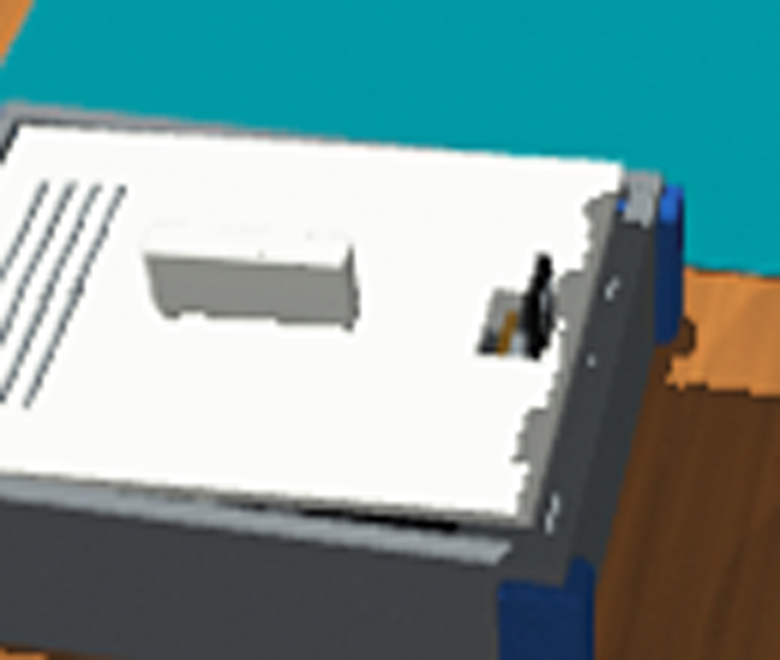

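```bash
python3 - <<'E'
from h import *
st()
print(rel([.5438,.131,.16],1.6),rel([.5438,.131,.097],1.6))
E
```

```text
t 24.98 p [0.4277 0.1294 0.2834] jaw 1.5986 ydir [-0.001  0.    -1.   ] F [-0.8 -0.6 -0. ] w 0.0366 q6 -1.56
[ 0.2323  0.2466 -0.0033 -0.     -0.0004 -0.0003] [ 2.324e-01  3.726e-01 -3.300e-03 -0.000e+00 -4.000e-04 -3.000e-04]
```

```bash
python3 -m crank '[[0.12,0,-0.003,0,0,0,0],[0.232,0.1,-0.003,0,0,0,0],[0.232,0.2,-0.003,0,0,0,0],[0.232,0.2,-0.003,0,0,0,0],[0.232,0.2,-0.003,0,0,0,0],[0.232,0.2,-0.003,0,0,0,0]]' 30
python3 - <<'E'
from h import *
st(); cv2.imwrite("pics/w9.png",vision.camera("wrist"));print(rel([.5438,.131,.097],1.6))
E
```

```text
time: 25.72
position: [0.5447, 0.1314, 0.1867]
tool_rot: [-0.707, -0.012, 0.008, 0.707]
ft_force: [-0.5, 0.1, 0.0]
grip_width: 0.0431
t 25.73 p [0.5447 0.1314 0.1867] jaw 1.599 ydir [ 0.004  0.    -1.   ] F [-0.5  0.1  0. ] w 0.0431 q6 -1.56
[-0.0028  0.1795 -0.0007 -0.     -0.0003  0.0015]
```

View pics/w9.png

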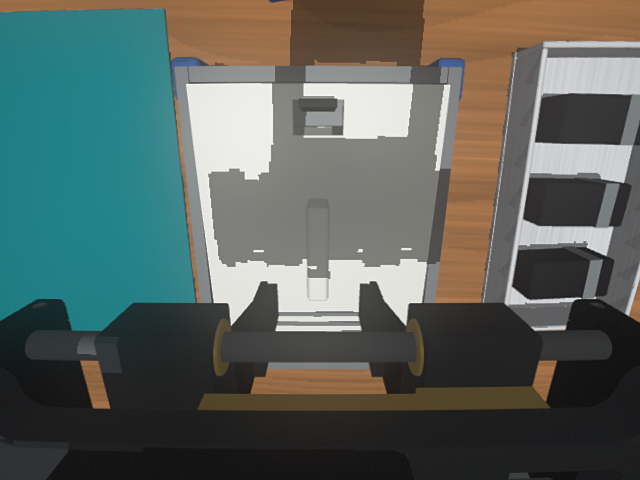

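```bash
python3 -m crank '[[0,0.07,0,0,0,0,0],[0,0.14,0,0,0,0,0],[0,0.179,0,0,0,0,0],[0,0.179,0,0,0,0,0],[0,0.179,0,0,0,0,0],[0,0.179,0,0,0,0,-1],[0,0.179,0,0,0,0,-1],[0,0.179,0,0,0,0,-1],[0,0.179,0,0,0,0,-1]]' 40
python3 -m crank '[[0,-0.02,0,0,0,0,-1],[0,-0.05,0,0,0,0,-1],[0,-0.1,0,0,0,0,-1],[0,-0.16,0,0,0,0,-1],[0,-0.24,0,0,0,0,-1],[0,-0.32,0,0,0,0,-1],[0,-0.32,0,0,0,0,-1],[0,-0.32,0,0,0,0,-1]]' 40
python3 - <<'E'
from h import *
st(); cv2.imwrite("pics/sd3.png",vision.camera("side"));cv2.imwrite("pics/sc5.png",vision.camera("scene"))
print(rel([.543,-.1225,.26],1.59))
E
```

```text
time: 26.9
position: [0.544, 0.1312, 0.0948]
tool_rot: [-0.707, -0.01, 0.01, 0.707]
ft_force: [-0.1, 0.1, 1.4]
grip_width: 0.016
time: 27.9
position: [0.5428, 0.1312, 0.2539]
tool_rot: [0.707, 0.009, -0.011, -0.707]
ft_force: [0.3, -0.2, -3.3]
grip_width: 0.016
t 27.9 p [0.5428 0.1312 0.2539] jaw 1.5988 ydir [-0.002 -0.    -1.   ] F [ 0.3 -0.2 -3.3] w 0.016 q6 -1.56
[-0.0131 -0.0144 -0.5071  0.      0.0028 -0.0014]
```

View pics/sd3.png

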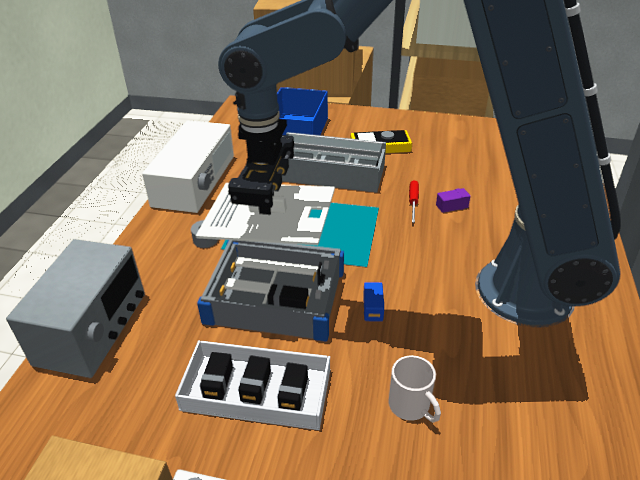

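View pics/sc5.png

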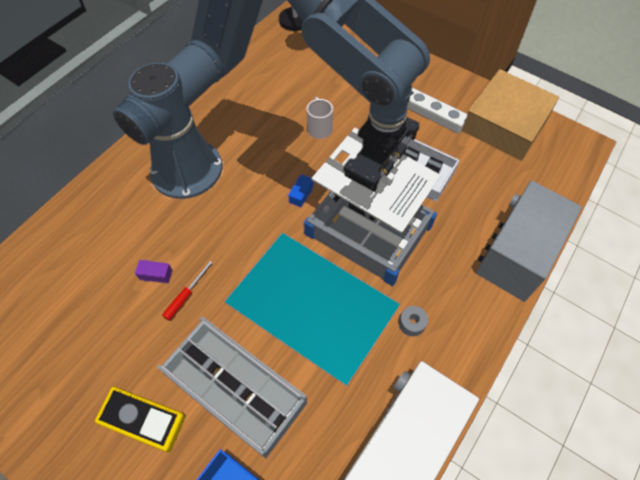

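```bash
python3 -m crank '[[-0.001,0,-0.1,0,0.003,-0.005,-1],[-0.001,0,-0.2,0,0.003,-0.01,-1],[-0.001,0,-0.3,0,0.003,-0.016,-1],[-0.001,0,-0.4,0,0.003,-0.02,-1],[-0.001,0,-0.48,0,0.003,-0.02,-1],[-0.001,0,-0.507,0,0.003,-0.02,-1],[-0.001,0,-0.507,0,0.003,-0.02,-1],[-0.001,0,-0.507,0,0.003,-0.02,-1],[-0.001,0,-0.507,0,0.003,-0.02,-1]]' 40
python3 - <<'E'
from h import *
st(); cv2.imwrite("pics/sd4.png",vision.camera("side"))
E
```

```text
time: 29.12
position: [0.5503, -0.1207, 0.2544]
tool_rot: [-0.706, -0.029, -0.015, 0.707]
ft_force: [0.7, 0.2, -2.5]
grip_width: 0.0159
t 29.12 p [ 0.5503 -0.1207  0.2544] jaw 1.5912 ydir [ 0.062  0.002 -0.998] F [ 0.7  0.2 -2.5] w 0.0159 q6 -2.03
```

View pics/sd4.png

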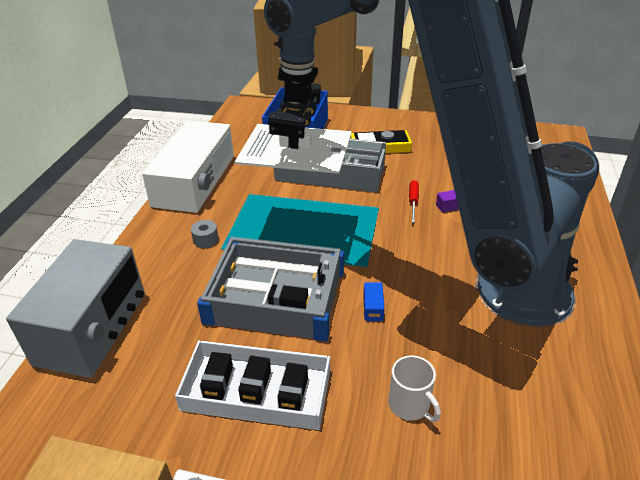

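```bash
python3 - <<'E'
from h import *
crop("",225,90,395,200,4.6,"pics/sd4c.png",cv2.imread("pics/sd4.png")); im=vision.camera("scene"); cv2.imwrite("pics/sc6.png",im); crop("",200,170,400,340,4,"pics/sc6c.png",im)
E
```

```text
(no output)
```

View pics/sd4c.png

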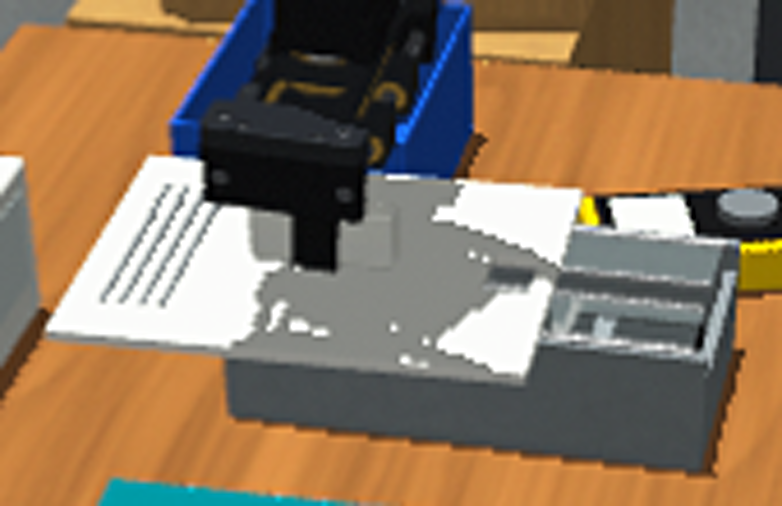

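View pics/sc6c.png

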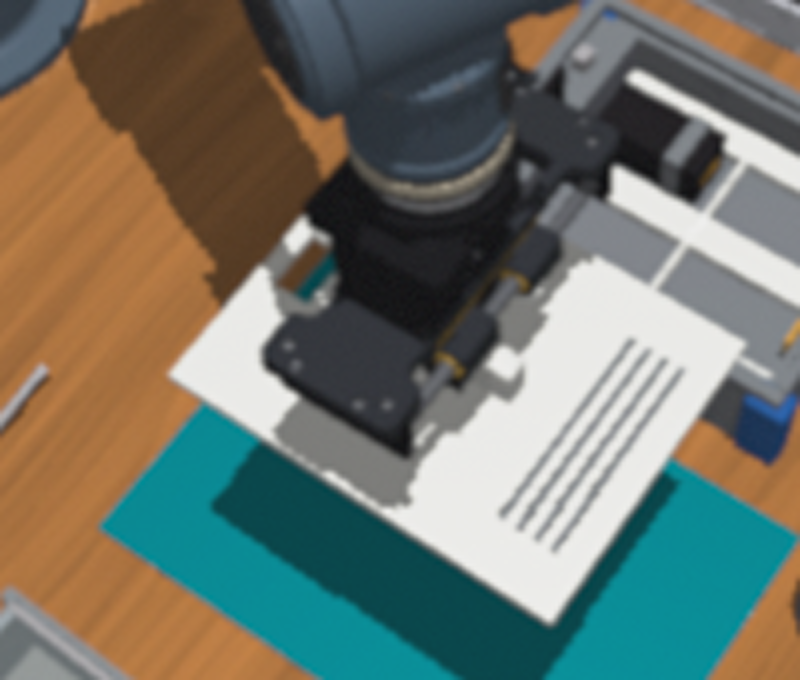

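```bash
python3 - <<'E'
from h import *
sd=lambda p:np.array(p)/4.6+[225,90]
sc=lambda p:np.array(p)/4+[200,170]
for n,a,b in [("+x-y",(550,625),(150,157)),("-x-y",(170,375),(582,188)),("+x+y",(745,345),(48,335))]: print(n,tri(sc(a),sd(b)))
E
```

```text
+x-y (array([ 0.66992375, -0.21048192,  0.23175084]), np.float64(0.0028507449195781256))
-x-y (array([ 0.43744375, -0.21416254,  0.23439649]), np.float64(0.0036059439429622087))
+x+y (array([ 0.66534453, -0.02864996,  0.23078227]), np.float64(0.003837948418361613))
```

```bash
python3 - <<'E'
from h import *
o=robot.get_obs(); r=R.from_quat(o["tool_rot"]); st()
for z in (.08,.035,.028):
    print(np.round(r.inv().apply(np.array([.5425,-.123,z])-o["position"])/.5,4))
E
```

```text
t 29.23 p [ 0.5505 -0.1211  0.2546] jaw 1.5909 ydir [ 0.063  0.002 -0.998] F [-0.7 -1.  -2.9] w 0.0159 q6 -2.03
[-0.038   0.3476 -0.0037]
[-0.0436  0.4374 -0.0038]
[-0.0445  0.4513 -0.0038]
```

```bash
python3 -m crank '[[-0.02,0.08,-0.004,0,0,0,-1],[-0.03,0.2,-0.004,0,0,0,-1],[-0.038,0.3,-0.004,0,0,0,-1],[-0.041,0.38,-0.004,0,0,0,-1],[-0.043,0.42,-0.004,0,0,0,-1],[-0.044,0.437,-0.004,0,0,0,-1],[-0.044,0.445,-0.004,0,0,0,-1],[-0.0445,0.451,-0.004,0,0,0,-1],[-0.0445,0.451,-0.004,0,0,0,-1]]' 40
python3 - <<'E'
from h import *
st(); crop("side",200,170,400,290,4,"pics/sd5.png")
E
```

```text
time: 30.35
position: [0.543, -0.1244, 0.0288]
tool_rot: [-0.707, -0.029, -0.016, 0.707]
ft_force: [0.1, 0.1, -2.5]
grip_width: 0.0155
t 30.35 p [ 0.543  -0.1244  0.0288] jaw 1.5894 ydir [ 0.064  0.001 -0.998] F [ 0.1  0.1 -2.5] w 0.0155 q6 -2.08
```

View pics/sd5.png

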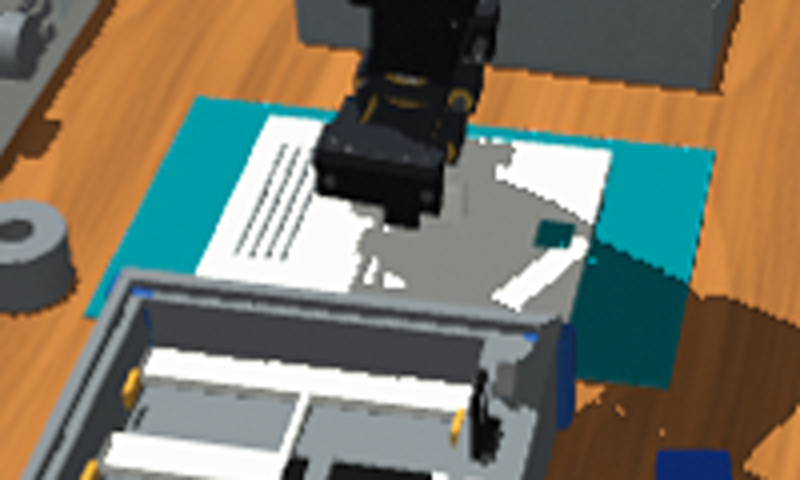

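```bash
python3 -m crank '[[0,0.004,0,0,0,0,-1],[0,0.008,0,0,0,0,-1],[0,0.008,0,0,0,0,-1],[0,0.008,0,0,0,0,-1]]' 40
```

```text
time: 30.9
position: [0.543, -0.1244, 0.0245]
tool_rot: [-0.707, -0.029, -0.016, 0.707]
ft_force: [-1.2, 0.1, 1.6]
grip_width: 0.0157
```

```bash
python3 -m crank '[[0,0,0,0,0,0,-0.4],[0,0,0,0,0,0,-0.2],[0,0,0,0,0,0,-0.2],[0,-0.06,0,0,0,0,-0.1],[0,-0.16,0,0,0,0,0],[0,-0.28,0,0,0,0.02,0.4],[0,-0.4,0,0,0,0.02,0.4],[0.0,-0.5,0.1,0,0,0.02,0.4],[0,-0.6,0.2,0,0,0.02,0.4],[0,-0.6,0.2,0,0,0.02,0.4]]' 25
python3 - <<'E'
from h import *
st(); cv2.imwrite("pics/sc7.png",vision.camera("scene")); cv2.imwrite("pics/w10.png",vision.camera("wrist"))
E
```

```text
time: 32.15
position: [0.5228, -0.0229, 0.3267]
tool_rot: [0.707, 0.01, -0.006, -0.707]
ft_force: [1.1, -0.4, -0.9]
grip_width: 0.0607
t 32.15 p [ 0.5228 -0.0229  0.3267] jaw 1.5921 ydir [ 0.006 -0.001 -1.   ] F [ 1.1 -0.4 -0.9] w 0.0607 q6 -1.85
```

View pics/sc7.png

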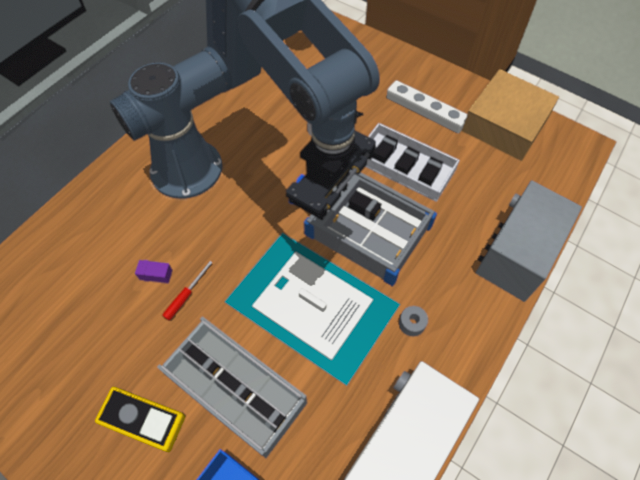

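View pics/w10.png

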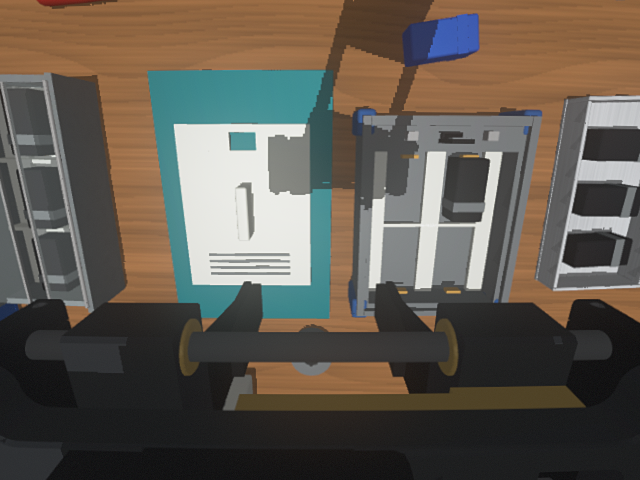

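```bash
python3 - <<'E'
from h import *
vision.camera("side"); st(); np.savez("w11.npz",T=T("wrist")); im=vision.camera("wrist"); cv2.imwrite("pics/w11.png",im)
crop("",345,95,545,320,3.5,"pics/w11c.png",im)
E
```

```text
t 32.3 p [ 0.5219 -0.0247  0.3232] jaw 1.5905 ydir [-0. -0. -1.] F [ 0.4 -0.4 -0.3] w 0.061 q6 -1.85
```

View pics/w11c.png

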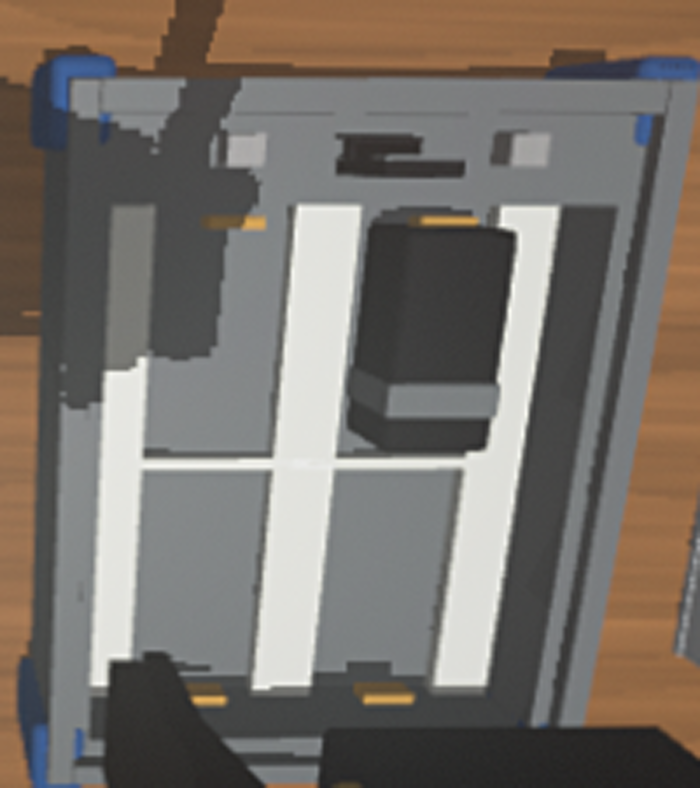

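```bash
python3 - <<'E'
from h import *
Tm=np.load("w11.npz")["T"]
c=lambda L:np.array(L)/3.5+[345,95]
P=onz("wrist",c([(302,463),(120,463),(487,463),(327,206),(282,690),(142,463),(272,463),(333,463),(465,463)]),.029,Tm)
print(P.round(4)); d=P[4]-P[3]; print("ang",np.arctan2(d[1],d[0]), np.linalg.norm(d))
for i in range(5,8): print(np.linalg.norm(P[i+1]-P[i]).round(4))
d=P[8]-P[5]; print("ang y",np.arctan2(d[1],d[0])-np.pi/2)
E
```

```text
[[0.553  0.1301 0.029 ]
 [0.5546 0.0588 0.029 ]
 [0.5514 0.2033 0.029 ]
 [0.4556 0.1277 0.029 ]
 [0.6507 0.1339 0.029 ]
 [0.5544 0.0674 0.029 ]
 [0.5533 0.1183 0.029 ]
 [0.5528 0.1423 0.029 ]
 [0.5516 0.1945 0.029 ]]
ang 0.031652638355741655 0.19511515596723802
0.0509
0.024
0.0522
ang y 0.02150203925235239
```

```bash
python3 - <<'E'
from h import *
st();print(rel([.5257,-.391,.30],1.575))
E
```

```text
t 32.35 p [ 0.5215 -0.0253  0.3222] jaw 1.5892 ydir [-0.002  0.    -1.   ] F [-0.   0.3  0.1] w 0.0606 q6 -1.85
[-5.000e-03  4.430e-02 -7.315e-01 -1.000e-04  4.500e-03 -7.000e-04]
```

```bash
python3 -m crank '[[-0.005,0.04,-0.73,0,0.0045,0,0.4],[-0.005,0.04,-0.73,0,0.0045,0,0.4],[-0.005,0.04,-0.73,0,0.0045,0,0.4],[-0.005,0.04,-0.73,0,0.0045,0,0.4],[-0.005,0.04,-0.73,0,0.0045,0,0.4],[-0.005,0.04,-0.73,0,0.0045,0,0.4],[-0.005,0.04,-0.73,0,0.0045,0,0.4],[-0.005,0.04,-0.73,0,0.0045,0,0.4],[-0.005,0.04,-0.73,0,0.0045,0,0.4],[-0.005,0.04,-0.73,0,0.0045,0,0.4]]'
python3 - <<'E'
from h import *
vision.camera("side");vision.camera("side");st(); np.savez("w12.npz",T=T("wrist")); cv2.imwrite("pics/w12.png",vision.camera("wrist"))
E
```

```text
time: 33.6
position: [0.5266, -0.3885, 0.3037]
tool_rot: [-0.707, -0.002, 0.002, 0.707]
ft_force: [0.7, -0.3, -0.2]
grip_width: 0.0613
t 33.7 p [ 0.5267 -0.3888  0.3039] jaw 1.5766 ydir [ 0. -0. -1.] F [-0.   0.5  0.2] w 0.0609 q6 -2.38
```

View pics/w12.png

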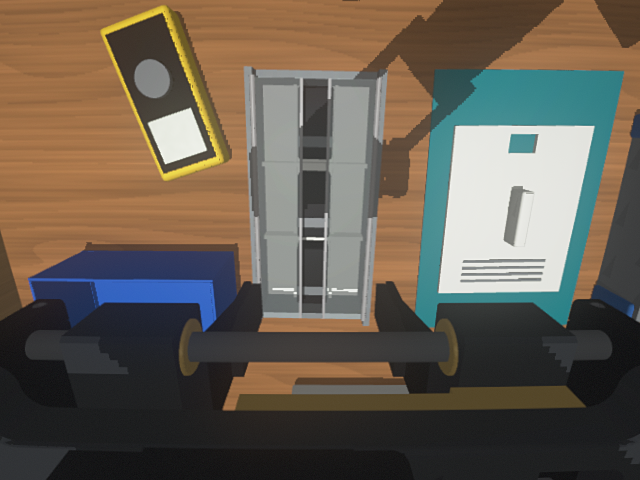

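```bash
python3 - <<'E'
from h import *
Tm=np.load("w12.npz")["T"]; im=cv2.imread("pics/w12.png"); crop("",235,55,400,335,2.9/1.4,"pics/x.png",im)
P=onz("wrist",[(247,68),(385,72),(369,325),(301,85),(329,85),(301,315),(326,315)],.078,Tm); print(P.round(4))
print("gap centre far",P[3:5].mean(0)," near",P[5:7].mean(0))
# walls between packs (30mm high) seen in gap at y 157 & 238 ; band
print("bin",onz("wrist",[(240,247),(235,297)],0,Tm),onz("wrist",[(30,280),(213,280)],.1,Tm))
crop("",235,55,400,335,2.1,"pics/w12c.png",im)
E
```

```text
[[ 0.3767 -0.4621  0.078 ]
 [ 0.3795 -0.3223  0.078 ]
 [ 0.671  -0.3235  0.078 ]
 [ 0.3924 -0.4076  0.078 ]
 [ 0.3923 -0.3789  0.078 ]
 [ 0.6572 -0.4099  0.078 ]
 [ 0.657  -0.3784  0.078 ]]
gap centre far [ 0.39235968 -0.39324346  0.078     ]  near [ 0.65707124 -0.39416083  0.078     ]
bin [[ 0.59359544 -0.4998794   0.        ]
 [ 0.67245566 -0.51254934  0.        ]] [[ 0.60263509 -0.72583545  0.1       ]
 [ 0.60022682 -0.50905747  0.1       ]]
```

View pics/w12c.png

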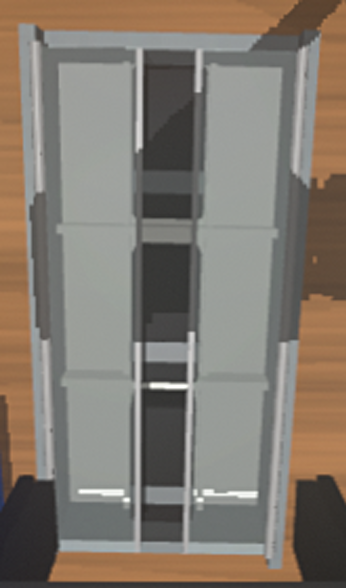

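```bash
python3 - <<'E'
from h import *
st();print(rel([.4315,-.393,.13],1.571),rel([.4315,-.393,.035],1.571))
E
```

```text
t 33.75 p [ 0.5267 -0.3889  0.3039] jaw 1.5764 ydir [ 0. -0. -1.] F [ 0.  -0.2 -0.3] w 0.061 q6 -2.38
[-1.905e-01  3.478e-01 -7.000e-03  0.000e+00  1.700e-03  1.000e-04] [-1.906e-01  5.378e-01 -7.000e-03  0.000e+00  1.700e-03  1.000e-04]
```

```bash
python3 -m crank '[[-0.1,0.1,-0.007,0,0.0017,0,0.4],[-0.19,0.2,-0.007,0,0.0017,0,0.4],[-0.19,0.3,-0.007,0,0.0017,0,0.4],[-0.19,0.34,-0.007,0,0.0017,0,0.4],[-0.19,0.34,-0.007,0,0.0017,0,0.4],[-0.19,0.34,-0.007,0,0.0017,0,0.4]]' 30
python3 - <<'E'
from h import *
st(); cv2.imwrite("pics/w13.png",vision.camera("wrist")); print(rel([.4315,-.393,.035],1.571))
E
```

```text
time: 34.5
position: [0.4324, -0.3944, 0.1348]
tool_rot: [0.708, 0.0, 0.001, -0.706]
ft_force: [-0.2, -0.4, 0.5]
grip_width: 0.0607
t 34.5 p [ 0.4324 -0.3944  0.1348] jaw 1.5704 ydir [ 0.002 -0.002 -1.   ] F [-0.2 -0.4  0.5] w 0.0607 q6 -2.5
[-2.400e-03  2.002e-01  3.500e-03  8.000e-04 -2.000e-04  7.000e-04]
```

View pics/w13.png

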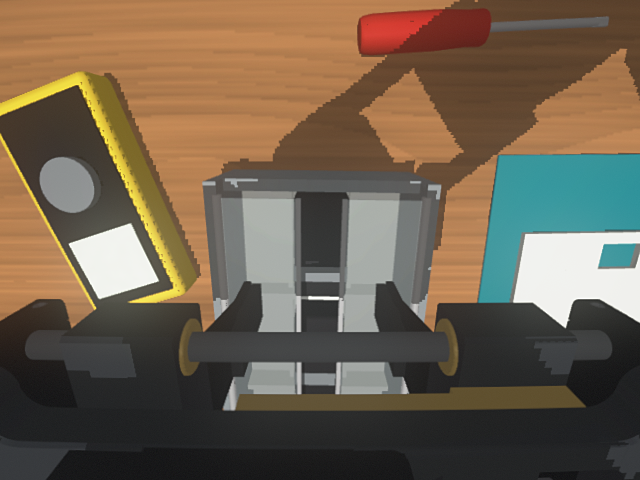

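```bash
python3 -m crank '[[0,0.04,0.001,0,0,0,0.4],[0,0.07,0.001,0,0,0,0.4],[0,0.1,0.001,0,0,0,0.4],[0,0.13,0.001,0,0,0,0.4],[0,0.16,0.001,0,0,0,0.4],[0,0.18,0.001,0,0,0,0.4],[0,0.195,0.001,0,0,0,0.4],[0,0.2,0.001,0,0,0,0.4],[0,0.2,0.001,0,0,0,0.4]]' 30
python3 - <<'E'
from h import *
st(); crop("side",260,110,400,200,5.5,"pics/sd6.png")
E
```

```text
time: 35.67
position: [0.4314, -0.393, 0.0331]
tool_rot: [-0.707, 0.0, -0.0, 0.707]
ft_force: [0.6, -1.2, -2.1]
grip_width: 0.0609
t 35.67 p [ 0.4314 -0.393   0.0331] jaw 1.5698 ydir [-0.  0. -1.] F [ 0.6 -1.2 -2.1] w 0.0609 q6 -2.5
```

View pics/sd6.png

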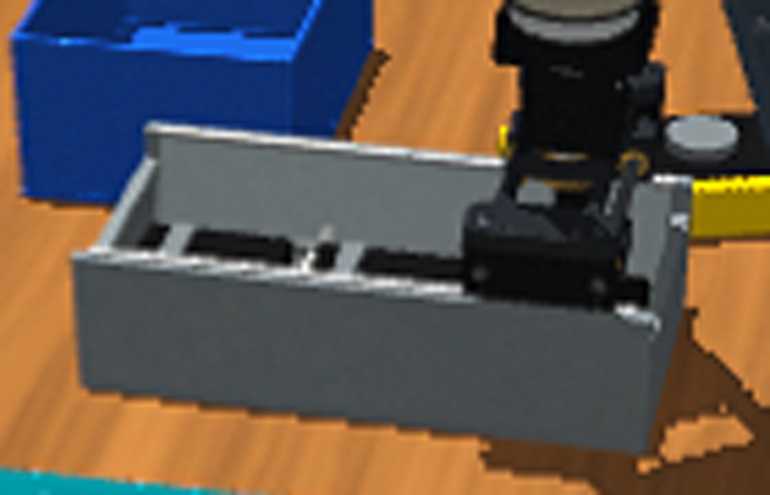

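```bash
python3 -m crank '[[0,0,0,0,0,0,-1],[0,0,0,0,0,0,-1],[0,0,0,0,0,0,-1],[0,0,0,0,0,0,-1],[0,-0.03,0,0,0,0,-1],[0,-0.07,0,0,0,0,-1],[0,-0.12,0,0,0,0,-1],[0,-0.17,0,0,0,0,-1],[0,-0.24,0,0,0,0,-1],[0,-0.32,0,0,0,0,-1]]' 35
python3 - <<'E'
from h import *
st(); cv2.imwrite("pics/w14.png",vision.camera("wrist")); print(rel([.5031,.0910,.22],1.6))
E
```

```text
time: 36.98
position: [0.4307, -0.3922, 0.1944]
tool_rot: [-0.706, 0.001, 0.0, 0.708]
ft_force: [1.7, -0.2, -1.2]
grip_width: 0.0399
t 36.98 p [ 0.4307 -0.3922  0.1944] jaw 1.5701 ydir [-0.002  0.002 -1.   ] F [ 1.7 -0.2 -1.2] w 0.0399 q6 -2.5
[ 0.1402 -0.0452  0.9716  0.0022 -0.0094  0.0016]
```

View pics/w14.png

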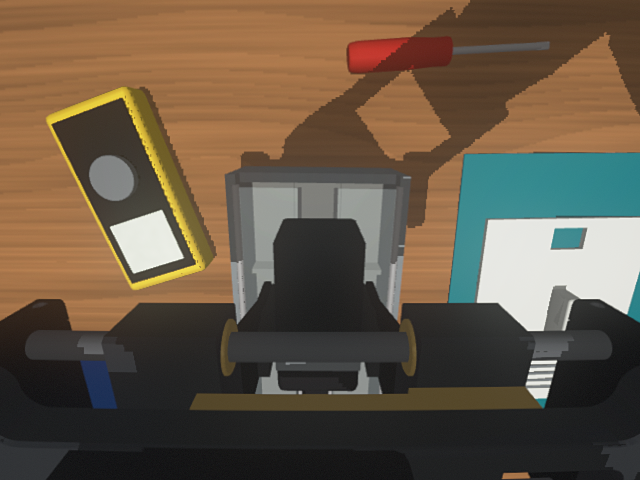

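```bash
python3 -m crank '[[0.02,-0.05,0.1,0,-0.009,0,-1],[0.14,-0.05,0.97,0,-0.009,0,-1],[0.14,-0.05,0.97,0,-0.009,0,-1],[0.14,-0.05,0.97,0,-0.009,0,-1],[0.14,-0.05,0.97,0,-0.009,0,-1],[0.14,-0.05,0.97,0,-0.009,0,-1],[0.14,-0.05,0.97,0,-0.009,0,-1],[0.14,-0.05,0.97,0,-0.009,0,-1],[0.14,-0.05,0.97,0,-0.009,0,-1],[0.14,-0.05,0.97,0,-0.009,0,-1]]' 35
python3 - <<'E'
from h import *
vision.camera("side");st(); cv2.imwrite("pics/w15.png",vision.camera("wrist")); print(rel([.5031,.0910,.1],1.6),rel([.5031,.0910,.046],1.6))
E
```

```text
time: 38.28
position: [0.5013, 0.092, 0.2187]
tool_rot: [0.707, 0.01, -0.01, -0.707]
ft_force: [-0.5, 0.8, -2.0]
grip_width: 0.0395
t 38.33 p [0.5015 0.0911 0.2187] jaw 1.5979 ydir [-0. -0. -1.] F [ 0.4 -0.1 -2.1] w 0.04 q6 -1.64
[ 3.100e-03  2.374e-01  7.000e-04  0.000e+00 -1.000e-03 -1.000e-04] [ 3.200e-03  3.454e-01  7.000e-04  0.000e+00 -1.000e-03 -1.000e-04]
```

View pics/w15.png

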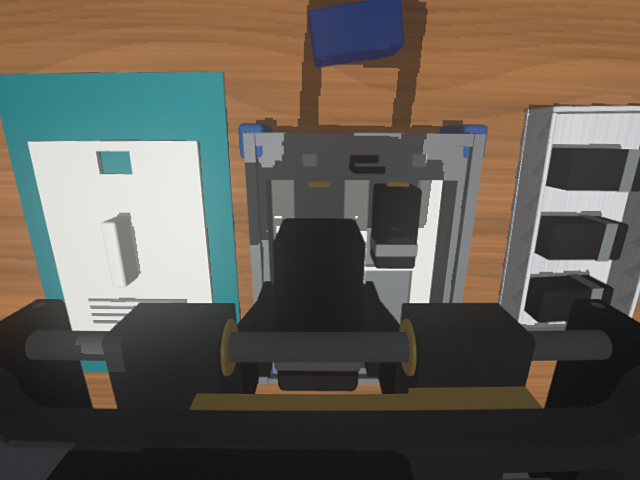

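```bash
python3 -m crank '[[0.003,0.08,0.001,0,0,0,-1],[0.003,0.16,0.001,0,0,0,-1],[0.003,0.24,0.001,0,0,0,-1],[0.003,0.29,0.001,0,0,0,-1],[0.003,0.325,0.001,0,0,0,-1],[0.003,0.342,0.001,0,0,0,-1],[0.003,0.345,0.001,0,0,0,-1],[0.003,0.345,0.001,0,0,0,-1]]' 35
python3 -m crank '[[0,0,0,0,0,0,0.1],[0,0,0,0,0,0,0.1],[0,0,0,0,0,0,0.1],[0,-0.06,0,0,0,0,0.1],[0,-0.14,0,0,0,0,0.1],[0,-0.24,0,0,0,0,0.4],[0,-0.35,0,0,0,0,0.4],[-0.04,-0.45,0,0,0,0,0.4],[-0.08,-0.5,0,0,0,0,0.4],[-0.08,-0.5,0,0,0,0,0.4]]' 35
python3 - <<'E'
from h import *
vision.camera("side");st();np.savez("w16.npz",T=T("wrist")); im=vision.camera("wrist");cv2.imwrite("pics/w16.png",im)
E
```

```text
time: 39.38
position: [0.5039, 0.0919, 0.0467]
tool_rot: [-0.707, -0.01, 0.009, 0.707]
ft_force: [0.1, -0.0, -2.8]
grip_width: 0.0394
time: 40.62
position: [0.4632, 0.0915, 0.2981]
tool_rot: [-0.707, -0.011, 0.008, 0.707]
ft_force: [0.2, 0.4, -0.2]
grip_width: 0.0607
t 40.67 p [0.4634 0.0914 0.2967] jaw 1.5983 ydir [ 0.002  0.    -1.   ] F [ 0.5 -0.4 -0.2] w 0.0607 q6 -1.64
```

View pics/w16.png

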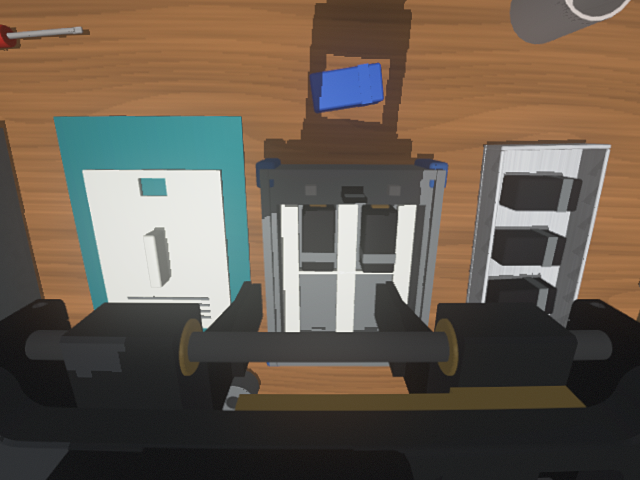

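```bash
python3 - <<'E'
from h import *
crop("",260,180,440,300,4.4,"pics/w16c.png",cv2.imread("pics/w16.png"))
st();print(rel([.5255,-.393,.16],1.571))
E
```

```text
t 40.73 p [0.4633 0.0913 0.2958] jaw 1.5982 ydir [ 0.  0. -1.] F [0.8 0.  0.6] w 0.0607 q6 -1.64
[ 9.770e-02  2.713e-01 -9.717e-01 -1.000e-04  8.700e-03  1.000e-04]
```

View pics/w16c.png

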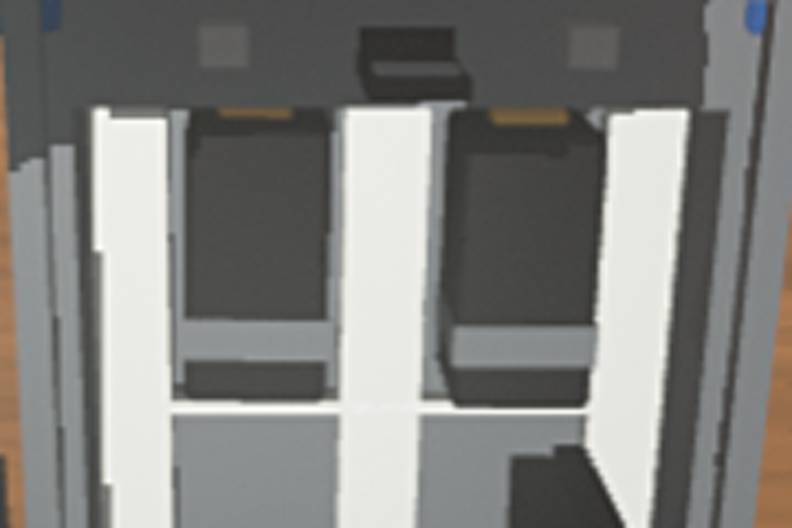

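```bash
python3 -m crank '[[0.05,0,-0.12,0,0.008,0,0.4],[0.097,0.1,-0.97,0,0.008,0,0.4],[0.097,0.1,-0.97,0,0.008,0,0.4],[0.097,0.1,-0.97,0,0.008,0,0.4],[0.097,0.1,-0.97,0,0.008,0,0.4],[0.097,0.1,-0.97,0,0.008,0,0.4],[0.097,0.2,-0.97,0,0.008,0,0.4],[0.097,0.27,-0.97,0,0.008,0,0.4],[0.097,0.27,-0.97,0,0.008,0,0.4],[0.097,0.27,-0.97,0,0.008,0,0.4]]' 35
python3 - <<'E'
from h import *
vision.camera("side");st(); cv2.imwrite("pics/w17.png",vision.camera("wrist")); print(rel([.5255,-.393,.034],1.571))
E
```

```text
time: 41.98
position: [0.5234, -0.3925, 0.1559]
tool_rot: [-0.705, 0.002, 0.002, 0.709]
ft_force: [0.1, 0.6, 0.0]
grip_width: 0.0608
t 42.02 p [ 0.5242 -0.3917  0.158 ] jaw 1.5717 ydir [-0.003  0.004 -1.   ] F [-0.3  0.3  0.4] w 0.0608 q6 -2.38
[ 0.0017  0.2513 -0.0038 -0.0008  0.0006 -0.0005]
```

View pics/w17.png

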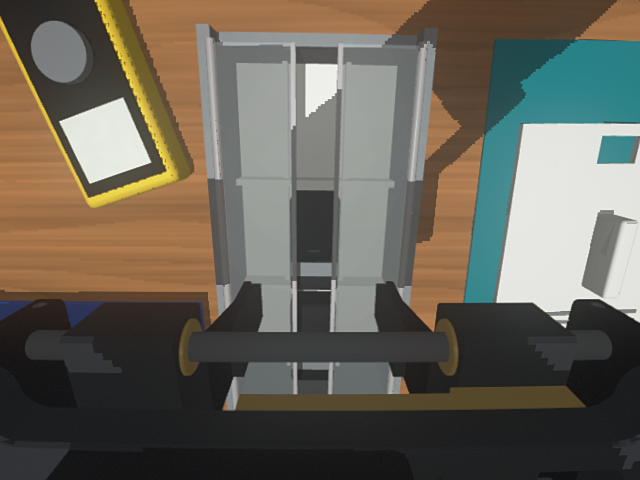

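```bash
python3 -m crank '[[0.001,0.04,-0.001,0,0,0,0.4],[0.001,0.09,-0.001,0,0,0,0.4],[0.001,0.12,-0.001,0,0,0,0.4],[0.001,0.15,-0.001,0,0,0,0.4],[0.001,0.18,-0.001,0,0,0,0.4],[0.001,0.21,-0.001,0,0,0,0.4],[0.001,0.23,-0.001,0,0,0,0.4],[0.001,0.245,-0.001,0,0,0,0.4],[0.001,0.25,-0.001,0,0,0,0.4],[0.001,0.25,-0.001,0,0,0,0.4]]' 35
python3 -m crank '[[0,0,0,0,0,0,-1],[0,0,0,0,0,0,-1],[0,0,0,0,0,0,-1],[0,0,0,0,0,0,-1],[0,-0.03,0,0,0,0,-1],[0,-0.07,0,0,0,0,-1],[0,-0.12,0,0,0,0,-1],[0,-0.17,0,0,0,0,-1],[0,-0.24,0,0,0,0,-1],[0,-0.32,0,0,0,0,-1]]' 35
python3 - <<'E'
from h import *
st(); cv2.imwrite("pics/w18.png",vision.camera("wrist")); print(rel([.6051,.0940,.22],1.6))
E
```

```text
time: 43.32
position: [0.5258, -0.3927, 0.0358]
tool_rot: [-0.707, -0.001, 0.001, 0.707]
ft_force: [1.5, -1.7, -0.5]
grip_width: 0.0606
time: 44.58
position: [0.5252, -0.3924, 0.1984]
tool_rot: [0.707, 0.001, -0.001, -0.707]
ft_force: [0.4, 0.0, -1.2]
grip_width: 0.0397
t 44.58 p [ 0.5252 -0.3924  0.1984] jaw 1.5734 ydir [-0. -0. -1.] F [ 0.4  0.  -1.2] w 0.0397 q6 -2.39
[ 0.1577 -0.037   0.9771  0.0028 -0.0084  0.0024]
```

View pics/w18.png

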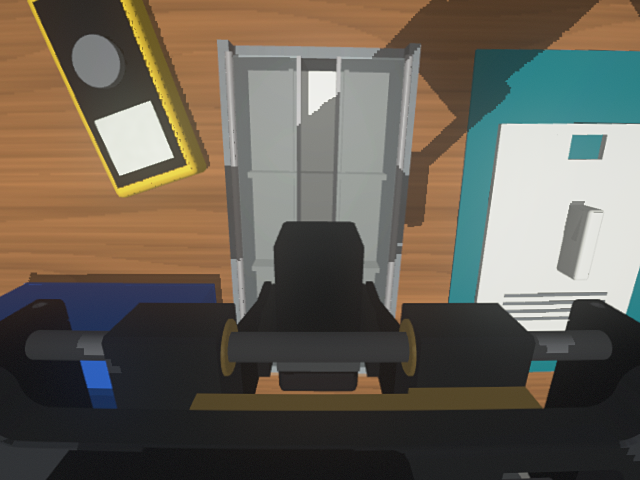

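```bash
python3 -m crank '[[0.02,-0.04,0.1,0,-0.008,0,-1],[0.157,-0.04,0.977,0,-0.008,0,-1],[0.157,-0.04,0.977,0,-0.008,0,-1],[0.157,-0.04,0.977,0,-0.008,0,-1],[0.157,-0.04,0.977,0,-0.008,0,-1],[0.157,-0.04,0.977,0,-0.008,0,-1],[0.157,-0.04,0.977,0,-0.008,0,-1],[0.157,-0.04,0.977,0,-0.008,0,-1],[0.157,-0.04,0.977,0,-0.008,0,-1],[0.157,-0.04,0.977,0,-0.008,0,-1]]' 35
python3 - <<'E'
from h import *
vision.camera("side");st(); cv2.imwrite("pics/w19.png",vision.camera("wrist")); print(rel([.6051,.0940,.049],1.6))
E
```

```text
time: 45.88
position: [0.6028, 0.0963, 0.217]
tool_rot: [0.707, 0.011, -0.01, -0.707]
ft_force: [-0.5, -0.3, -1.5]
grip_width: 0.0399
t 45.92 p [0.6029 0.0953 0.2168] jaw 1.5984 ydir [ 0.001 -0.001 -1.   ] F [ 0.  -0.4 -2. ] w 0.0395 q6 -1.62
[ 4.300e-03  3.353e-01 -1.200e-03  1.000e-04 -9.000e-04  1.000e-04]
```

View pics/w19.png

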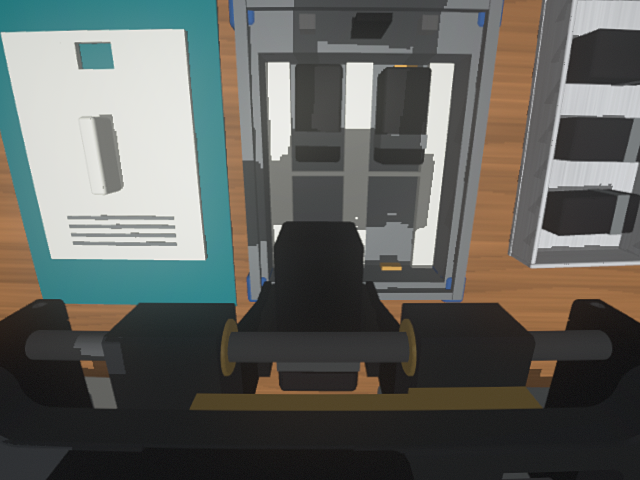

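```bash
python3 -m crank '[[0.004,0.08,-0.001,0,0,0,-1],[0.004,0.16,-0.001,0,0,0,-1],[0.004,0.24,-0.001,0,0,0,-1],[0.004,0.29,-0.001,0,0,0,-1],[0.004,0.32,-0.001,0,0,0,-1],[0.004,0.333,-0.001,0,0,0,-1],[0.004,0.336,-0.001,0,0,0,-1],[0.004,0.336,-0.001,0,0,0,-1]]' 35
python3 -m crank '[[0,0,0,0,0,0,0.1],[0,0,0,0,0,0,0.1],[0,0,0,0,0,0,0.1],[0,-0.06,0,0,0,0,0.1],[0,-0.14,0,0,0,0,0.1],[0,-0.24,0,0,0,0,0.4],[0,-0.35,0,0,0,0,0.4],[-0.08,-0.45,0,0,0,0,0.4],[-0.16,-0.5,0,0,0,0,0.4],[-0.2,-0.5,0,0,0,0,0.4]]' 35
python3 - <<'E'
from h import *
vision.camera("side");st();np.savez("w20.npz",T=T("wrist")); im=vision.camera("wrist");cv2.imwrite("pics/w20.png",im)
crop("",240,100,460,320,2.7,"pics/w20c.png",im);print(rel([.6195,-.393,.16],1.571))
E
```

```text
time: 46.98
position: [0.6057, 0.0954, 0.0491]
tool_rot: [-0.707, -0.01, 0.009, 0.707]
ft_force: [0.7, -0.7, -2.1]
grip_width: 0.04
time: 48.22
position: [0.5042, 0.0929, 0.301]
tool_rot: [-0.707, -0.012, 0.008, 0.707]
ft_force: [0.7, 0.3, 0.3]
grip_width: 0.0609
t 48.27 p [0.501  0.0931 0.2996] jaw 1.5987 ydir [-0.001  0.    -1.   ] F [-3.2  0.2 -0.2] w 0.0609 q6 -1.63
[ 2.065e-01  2.776e-01 -9.782e-01 -1.000e-04  8.700e-03 -1.000e-04]
```

View pics/w20c.png

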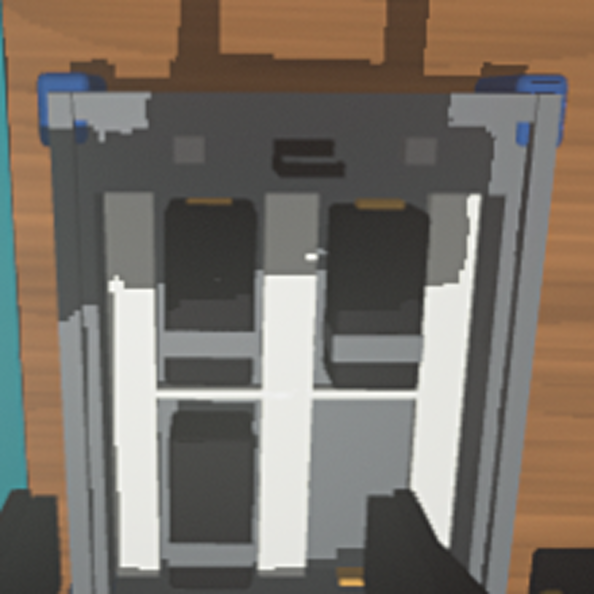

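```bash
python3 -m crank '[[0.05,0,-0.12,0,0.008,0,0.4],[0.206,0.1,-0.978,0,0.008,0,0.4],[0.206,0.1,-0.978,0,0.008,0,0.4],[0.206,0.1,-0.978,0,0.008,0,0.4],[0.206,0.1,-0.978,0,0.008,0,0.4],[0.206,0.1,-0.978,0,0.008,0,0.4],[0.206,0.2,-0.978,0,0.008,0,0.4],[0.206,0.27,-0.978,0,0.008,0,0.4],[0.206,0.27,-0.978,0,0.008,0,0.4],[0.206,0.27,-0.978,0,0.008,0,0.4]]' 35
python3 - <<'E'
from h import *
vision.camera("side");vision.camera("side");st(); cv2.imwrite("pics/w21.png",vision.camera("wrist")); print(rel([.6195,-.393,.034],1.571))
E
```

```text
time: 49.58
position: [0.62, -0.3947, 0.1579]
tool_rot: [-0.706, 0.002, 0.001, 0.709]
ft_force: [0.6, 1.1, -0.0]
grip_width: 0.0609
t 49.67 p [ 0.6216 -0.393   0.1622] jaw 1.5727 ydir [-0.001  0.002 -1.   ] F [-0.3  1.5  0.4] w 0.0609 q6 -2.29
[-5.400e-03  2.592e-01 -7.000e-04 -1.000e-04  8.000e-04  3.000e-04]
```

View pics/w21.png

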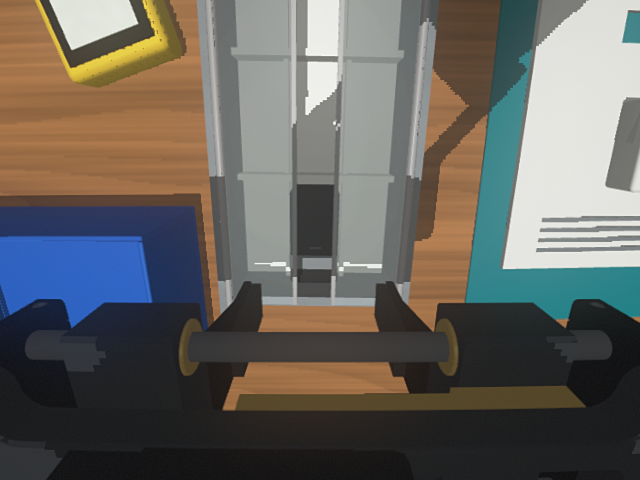

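```bash
python3 - <<'E'
from h import *
print(onz("wrist",[(200,205),(206,300)],0.0))
for z in (.06,.08,.1,.12): print(z,onz("wrist",[(143,240),(152,300)],z)[:,:2])
E
```

```text
[[ 0.60029547 -0.5046081   0.        ]
 [ 0.69989624 -0.50878528  0.        ]]
0.06 [[ 0.6163731  -0.53146087]
 [ 0.66905136 -0.53217669]]
0.08 [[ 0.61013765 -0.5204335 ]
 [ 0.6586116  -0.52109219]]
0.1 [[ 0.6039022  -0.50940613]
 [ 0.64817185 -0.51000769]]
0.12 [[ 0.59766676 -0.49837876]
 [ 0.6377321  -0.49892319]]
```

```bash
python3 -m crank '[[-0.003,0.04,0,0,0,0,0.4],[-0.003,0.09,0,0,0,0,0.4],[-0.003,0.12,0,0,0,0,0.4],[-0.003,0.15,0,0,0,0,0.4],[-0.003,0.18,0,0,0,0,0.4],[-0.003,0.21,0,0,0,0,0.4],[-0.003,0.235,0,0,0,0,0.4],[-0.003,0.25,0,0,0,0,0.4],[-0.003,0.256,0,0,0,0,0.4],[-0.003,0.256,0,0,0,0,0.4]]' 35
python3 -m crank '[[0,0,0,0,0,0,-1],[0,0,0,0,0,0,-1],[0,0,0,0,0,0,-1],[0,0,0,0,0,0,-1],[0,-0.03,0,0,0,0,-1],[0,-0.07,0,0,0,0,-1],[0,-0.12,0,0,0,0,-1],[0,-0.17,0,0,0,0,-1],[0,-0.24,0,0,0,0,-1],[0,-0.32,0,0,0,0,-1]]' 35
python3 - <<'E'
from h import *
st(); cv2.imwrite("pics/w22.png",vision.camera("wrist")); print(rel([.6029,.1700,.22],1.6))
E
```

```text
time: 50.98
position: [0.6201, -0.3932, 0.0348]
tool_rot: [-0.707, -0.001, 0.001, 0.707]
ft_force: [1.3, -1.0, 0.1]
grip_width: 0.0606
time: 52.22
position: [0.6193, -0.3925, 0.1968]
tool_rot: [-0.707, -0.001, 0.001, 0.707]
ft_force: [0.7, 0.8, -0.9]
grip_width: 0.0397
t 52.23 p [ 0.6193 -0.3925  0.1968] jaw 1.5736 ydir [-0.001  0.001 -1.   ] F [ 0.7  0.8 -0.9] w 0.0397 q6 -2.29
[-0.0349 -0.0395  1.1295  0.0023 -0.0084  0.0025]
```

View pics/w22.png

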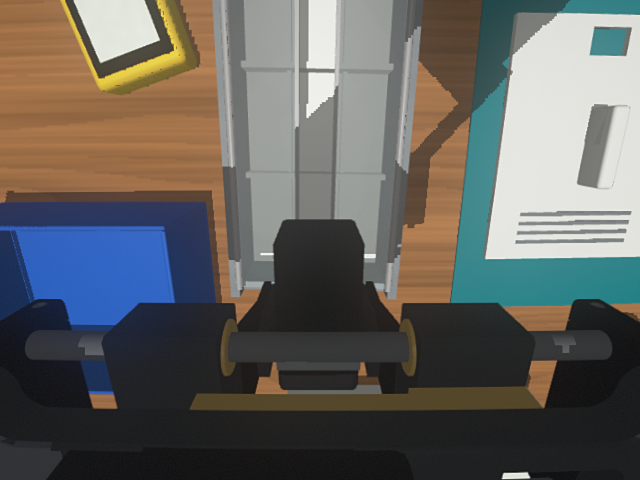

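```bash
python3 -m crank '[[0,-0.04,0.1,0,-0.008,0,-1],[-0.03,-0.04,1,0,-0.008,0,-1],[-0.03,-0.04,1,0,-0.008,0,-1],[-0.03,-0.04,1,0,-0.008,0,-1],[-0.03,-0.04,1,0,-0.008,0,-1],[-0.03,-0.04,1,0,-0.008,0,-1],[-0.03,-0.04,1,0,-0.008,0,-1],[-0.03,-0.04,1,0,-0.008,0,-1],[-0.03,-0.04,1,0,-0.008,0,-1],[-0.03,-0.04,1,0,-0.008,0,-1]]' 35
python3 - <<'E'
from h import *
st(); print(rel([.6029,.1700,.22],1.6))
E
```

```text
time: 53.52
position: [0.6036, 0.1075, 0.2159]
tool_rot: [0.707, 0.011, -0.01, -0.707]
ft_force: [-0.5, -1.1, -1.4]
grip_width: 0.0395
t 53.52 p [0.6036 0.1075 0.2159] jaw 1.6006 ydir [ 0.001 -0.    -1.   ] F [-0.5 -1.1 -1.4] w 0.0395 q6 -1.61
[ 2.400e-03 -8.200e-03  1.251e-01  1.000e-04  2.000e-04  3.000e-04]
```

```bash
python3 -m crank '[[0.002,0,0.06,0,0,0,-1],[0.002,0,0.125,0,0,0,-1],[0.002,0,0.125,0,0,0,-1],[0.002,0,0.125,0,0,0,-1],[0.002,0,0.125,0,0,0,-1]]' 35
python3 - <<'E'
from h import *
st(); cv2.imwrite("pics/w23.png",vision.camera("wrist"));print(rel([.6029,.1700,.048],1.6))
E
```

```text
time: 54.15
position: [0.6034, 0.1675, 0.2152]
tool_rot: [0.707, 0.009, -0.009, -0.707]
ft_force: [-0.9, -0.5, -1.2]
grip_width: 0.0399
t 54.15 p [0.6034 0.1675 0.2152] jaw 1.5961 ydir [-0. -0. -1.] F [-0.9 -0.5 -1.2] w 0.0399 q6 -1.5
[-0.0008  0.3344  0.0047  0.     -0.0012 -0.    ]
```

View pics/w23.png

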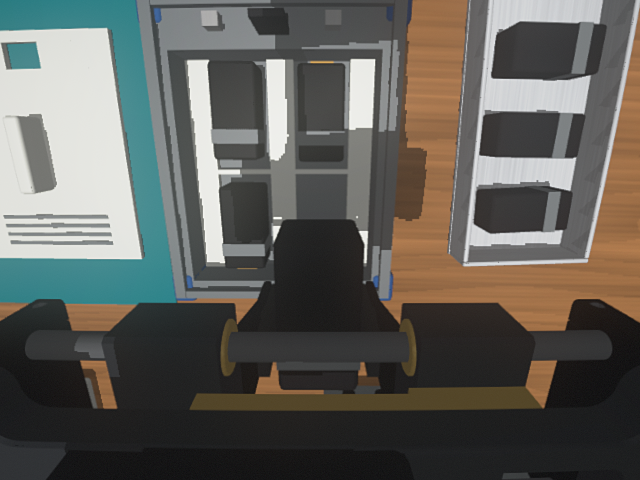

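```bash
python3 -m crank '[[0,0.08,0.004,0,0,0,-1],[0,0.16,0.004,0,0,0,-1],[0,0.24,0.004,0,0,0,-1],[0,0.29,0.004,0,0,0,-1],[0,0.32,0.004,0,0,0,-1],[0,0.332,0.004,0,0,0,-1],[0,0.334,0.004,0,0,0,-1],[0,0.334,0.004,0,0,0,-1]]' 35
python3 -m crank '[[0,0,0,0,0,0,0.1],[0,0,0,0,0,0,0.1],[0,0,0,0,0,0,0.1],[0,-0.06,0,0,0,0,0.1],[0,-0.14,0,0,0,0,0.1],[0,-0.24,0,0,0,0,0.4],[0,-0.35,0,0,0,0,0.4],[-0.08,-0.45,-0.05,0,0,0,0.4],[-0.16,-0.5,-0.09,0,0,0,0.4],[-0.2,-0.5,-0.09,0,0,0,0.4]]' 35
python3 - <<'E'
from h import *
vision.camera("side");vision.camera("side");st();np.savez("w24.npz",T=T("wrist")); im=vision.camera("wrist");cv2.imwrite("pics/w24.png",im)
cv2.imwrite("pics/sd7.png",vision.camera("side"))
E
```

```text
time: 55.2
position: [0.6038, 0.1713, 0.0492]
tool_rot: [-0.707, -0.01, 0.009, 0.707]
ft_force: [0.1, -0.8, -2.3]
grip_width: 0.0396
time: 56.45
position: [0.5035, 0.1225, 0.3011]
tool_rot: [-0.707, -0.011, 0.007, 0.707]
ft_force: [0.3, 0.3, -0.4]
grip_width: 0.061
t 56.55 p [0.5021 0.1233 0.2991] jaw 1.5978 ydir [-0.  0. -1.] F [-0.6  0.1 -0.4] w 0.0611 q6 -1.57
```

View pics/w24.png

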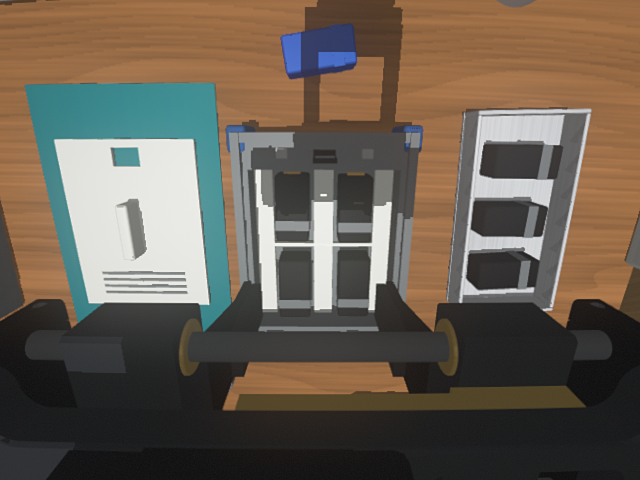

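View pics/sd7.png

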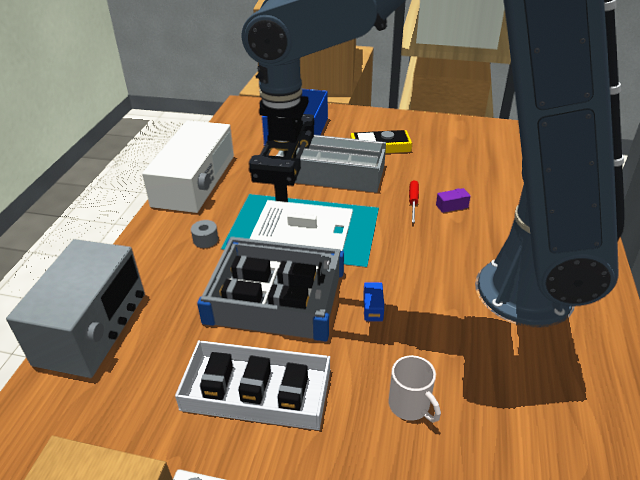

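```bash
python3 - <<'E'
from h import *
im=cv2.imread("pics/w24.png"); crop("",230,120,430,335,3.6,"pics/w24c.png",im)
Tm=np.load("w24.npz")["T"]
b=np.array([.553,.1305]);c,s=np.cos(.029),np.sin(.029)
v=im.copy()
for sx in(-1,1):
  for sy in (-1,1):
    L=[]
    for dx,dy in((-40,-20),(40,-20),(40,20),(-40,20)):
        x,y=(sx*51+dx)/1e3,(sy*38+dy)/1e3; L.append([b[0]+c*x-s*y,b[1]+s*x+c*y,.060])
    q=proj("wrist",L,Tm); cv2.polylines(v,[q.round().astype(int)],True,(0,0,255),1)
crop("",230,120,430,335,2.7,"pics/w24d.png",v)
P=onz("wrist",[(54,139),(194,139),(209,303),(88,303)],.009,Tm); M=onz("wrist",[(27,85),(215,83)],.003,Tm); print("cover corners",P.round(4)[:,:2].tolist(),P.mean(0),"mat -x corners",M.round(4))
E
```

```text
cover corners [[0.4281, -0.2156], [0.425, -0.035], [0.6541, -0.0321], [0.6602, -0.2129]] [ 0.54183804 -0.12390139  0.009     ] mat -x corners [[ 0.3637 -0.2426  0.003 ]
 [ 0.3589 -0.0065  0.003 ]]
```

View pics/w24d.png

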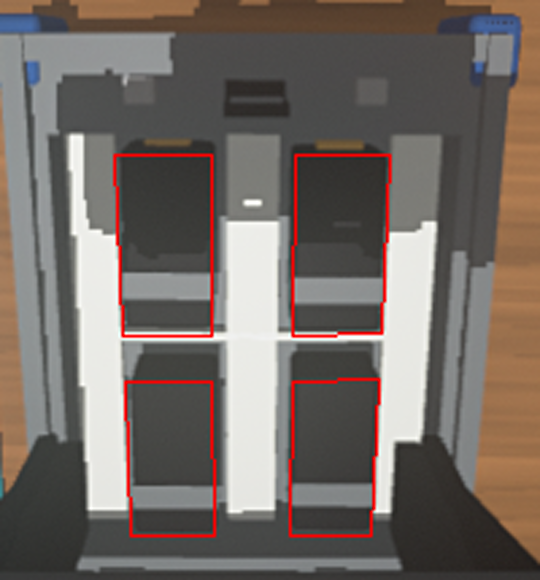

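```bash
python3 - <<'E'
from h import *
cv2.imwrite("pics/sc9.png",vision.camera("scene")); st(); print(robot.hand_in())
E
```

```text
t 56.7 p [0.5052 0.1236 0.298 ] jaw 1.5983 ydir [ 0.001  0.    -1.   ] F [-0.5 -0.7 -0.1] w 0.0609 q6 -1.57
the job is handed in; nothing more can be done
None
```

View pics/sc9.png

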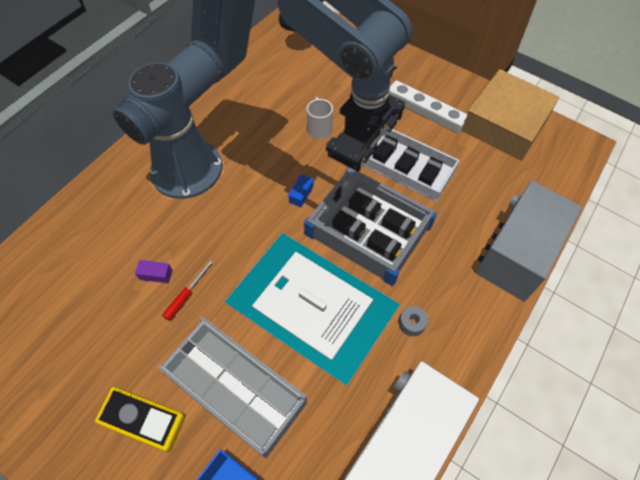

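The analyser is ready and the job was handed in at 56.7 s. I moved all three spent packs into the tray, then pushed the tab until the cover popped up. The cover went flat, handle up, in the middle of the mat. One good pack was already fitted, so I put the magazine's three fresh packs into the three empty bays.

- **Packs in the bays:** outlines drawn from the given bay geometry match all four packs to about 3 mm, and none sits proud.
- **Cover:** its measured centre is about 1 mm from the mat's centre.
- **Everything else:** in the last pictures the tray holds three packs, the magazine leaves are shut and the magazine is empty. The mug, screwdriver, spool and the blue and purple look-alikes appear untouched. The arm stood clear, reading under 1 N.
- **Disagreement:** the scene and side cameras differed by about 10 mm on bench positions. I relied on the wrist camera, which agreed with their average to about 2 mm.

I saw no failed check, no grip slip and no knocked pack.

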